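Stow the analyser's guide shafts on their V-cradle

ROBOT

A 6-joint arm with a two-finger parallel gripper is mounted at the origin on the work surface. World frame = base frame: x ahead of the robot, y to its left, z up, the work surface at z = 0. Lengths are in m, angles in rad, forces in N, time in s.
With the tool pointing down it reaches from about 0.3 to 0.875 m from the base axis. Payload 6.4 kg.
Tool frame: the origin (TCP) lies at the very end of the fingers, on their centre line; the grasp point (between the pads) lies 19 mm behind it; z points along the fingers, y is the line along which they close (so a half turn about z gives the same grasp; the last joint's range is limited). The gripper opens to 85 mm and grips with 20 to 120 N. Pads are 22 mm wide; open, the fingers measure 114 mm over their backs; the gripper's body (76 mm by 85 mm) begins 54 mm behind the grasp point. The pads swing forward as they close: fully open they stand 13 mm farther back than shut.
Start: joints at [1.002, 0.181, 1.607, -0, 1.354, -0.206], TCP at [0.204, 0.538, 0.231] pointing down, gripper open.
Joint ranges: [-2.99, 2.99], [-0.89, 2.07], [0.3, 2.58], [-1.14, 4.28], [0, 2.63], [-3.12, 3.12]. Speed limits (rad/s): [2.57, 2.57, 3.01, 3.14, 3.14, 3.14].

INTERFACE

Orientations are given as a unit quaternion [w, x, y, z].
In Python, from bench import ctrl gives the robot as it stands.
- The arm moves only by the shell command python3 jog.py FILE, which reads ROWS from the file FILE. ROWS is one flat JSON list of numbers that holds 1 to 10 rows one after another, with no inner brackets; each row has 7 numbers: dx, dy, dz in m, then a rotation vector rx, ry, rz in rad, then the opening from 0.0 (shut) to 1.0 (fully open); each row is the pose to reach, as a shift and turn from the pose commanded when the command began, along the tool's axes at that moment; what a row does not reach only later rows make up. A row lasts 1/8 s, in which the tool goes at most 0.0625 m and 0.188 rad, less where a joint would pass 70% of its speed; a pose out of reach is approached as far as the arm can. The fingers move at their own pace and stop on an object; the grip force is fixed at half the most. Time passes only in rows, so rows that do not move let the fingers close. It prints the time, the measured TCP pose, the force, the opening and the grip force at its end. Input that does not fit is refused with a message, and nothing moves.
- ctrl.get_obs(): the state, without advancing time (a new reading comes with each control period).
- ctrl.camera(name): name is "side" or "top" or "wrist"; returns the picture (420x560x3 uint8, blue, green, red); there is no depth.
- ctrl.camera_params(name): a dict with "fovy" (degrees; the focal length in pixels is half the picture's height over the tangent of half this angle, whatever the lens; pixels are square), "cx", "cy" (the principal point, pixels), "view" (4x4, takes a point from world to camera coordinates). Camera axes: x right, y up, looking along -z (the intrinsics and any distortion apply to the point x, -y, -z); pixel columns grow to the right and rows downward; lengths in m; the calibration is good to about 2 mm. A picture is of the moment at which its call begins: read the wrist's pose just before it. camera_params takes no time and is no camera call; for the wrist camera it gives the pose at the moment of the call.
- ctrl.hand_in(): hands the job in; it is judged then, once.
The state is a dict: "time_s": time; "q": joint angles; "dq": joint speeds; "joint_efforts": joint torques, N m; "eef_pos": TCP position; "eef_rot": TCP orientation; "wrist_force": force on the tool from outside, world axes, zero at the start; "torque": the same for the moment, N m; "opening": opening from 0.0 (shut) to 1.0 (fully open); "grasp_force": force on a finger pad.
Only numpy, scipy, OpenCV 4.12 (cv2) and the standard library are available. Lean on these libraries where they do the work, as an engineer would, in place of code of your own. Each camera call takes 0.05 s, during which the arm holds its last target. There are 200 camera calls.

TASK

The analyser's spare guide shafts have been cleaned and must go back on their V-cradle. Lay every thick shaft in the lower V notches with its end flush against the stop plate, then seat the wide chock frame over them; lay every thin shaft in the V notches on top of that frame, also flush against the stop plate, and lock them with the narrow chock frame, both frames centred on the rails and seated level. Leave the mouse, the hygrometer and the pen cup where they are.

Things in the scene. Friction and masses are not known exactly. Their poses are not given: they have to be found in the camera images.
- cradle: fixed aluminium cradle, base 150 (x) x 250 (y) x 8 mm, origin on the table under its middle. Two rails along y, 16 mm thick, at x = -40 and +40 mm; in each, four 90 degree V notches at y = -92, -42, 42, 92 mm, so a shaft laid along x rests on both rails. Notch bottoms 20 mm, rail tops 31 mm, end pads at y = +-114 mm 38.5 mm above the table
- stop (a point): middle, at the top edge, of the face of the cradle's grey stop plate: 88 mm high, 250 mm wide, 6 mm thick, face 75 mm to the -x side of the cradle's middle (towards the robot), looking +x
- wide_chock: black plastic frame, about 300 g: two beams 240 mm long (y), 16 mm thick, at x = -40 and 40 mm, and in the middle a grip rib along x, 44 mm long, 10 mm thick, top 44 mm above the underside. Inverted Vs, 11 mm deep, at y = -92, -42, 42, 92 mm clear the thick shafts by 1.5 mm and centre it; its ends rest on the cradle's end pads. Origin: middle of the underside; same either way round
- wide_top (a point): point on the wide chock's middle, 36.1 mm above its underside: level with its top pads (y = +-72 mm on both beams) that carry the narrow chock. Each beam has upper V notches for the thin shafts at y = -42 and 42 mm, bottoms 24 mm and tops 33 mm above the underside
- narrow_chock: black plastic frame, about 200 g, like the wide one but 156 mm long (y): beams at x = -40 and 40 mm, inverted Vs 9 mm deep at y = -42 and 42 mm clear the thin shafts by 1.5 mm; its ends rest on the wide chock's top pads. Grip rib along x, 44 mm long, 10 mm thick, top 41 mm above the underside. Origin: middle of the underside; same either way round
- tray: fixed blue plastic tray 330 (x) x 200 (y) mm, floor 4 mm thick, rim 10 mm high; the shafts lie across it (roughly along y), about 50 mm apart; origin in the middle of its underside
- thick_1: thick polished steel round shaft, 20 mm diameter, 150 mm long, about 250 g; origin at its middle, on its axis; x along the shaft. Starts loose in the tray. May be absent: 3 or 4 thick and 1 or 2 thin ones are present
- thick_2: thick polished steel round shaft, 20 mm diameter, 150 mm long, about 250 g; origin at its middle, on its axis; x along the shaft. Starts loose in the tray. May be absent: 3 or 4 thick and 1 or 2 thin ones are present
- thick_3: thick polished steel round shaft, 20 mm diameter, 150 mm long, about 250 g; origin at its middle, on its axis; x along the shaft. Starts loose in the tray. May be absent: 3 or 4 thick and 1 or 2 thin ones are present
- thick_4: thick polished steel round shaft, 20 mm diameter, 150 mm long, about 250 g; origin at its middle, on its axis; x along the shaft. Starts loose in the tray. May be absent: 3 or 4 thick and 1 or 2 thin ones are present
- thin_1: thin polished steel round shaft, 14 mm diameter, 150 mm long, about 140 g; origin at its middle, on its axis; x along the shaft. Starts loose in the tray. May be absent: 3 or 4 thick and 1 or 2 thin ones are present
- thin_2: thin polished steel round shaft, 14 mm diameter, 150 mm long, about 140 g; origin at its middle, on its axis; x along the shaft. Starts loose in the tray. May be absent: 3 or 4 thick and 1 or 2 thin ones are present
- low_1 (a point): point on the cradle where the middle of a thick shaft comes to lie when it rests in the lower notches at y = -92 mm and its end touches the stop plate (34 mm above the table); axes those of the cradle
- low_2 (a point): point on the cradle where the middle of a thick shaft comes to lie when it rests in the lower notches at y = -42 mm and its end touches the stop plate (34 mm above the table); axes those of the cradle
- low_3 (a point): point on the cradle where the middle of a thick shaft comes to lie when it rests in the lower notches at y = 42 mm and its end touches the stop plate (34 mm above the table); axes those of the cradle
- low_4 (a point): point on the cradle where the middle of a thick shaft comes to lie when it rests in the lower notches at y = 92 mm and its end touches the stop plate (34 mm above the table); axes those of the cradle
- high_1 (a point): point, fixed to the cradle, where the middle of a thin shaft comes to lie when it rests in the seated wide chock's upper notches at y = -42 mm and its end touches the stop plate (72.4 mm above the table); axes those of the cradle
- high_2 (a point): point, fixed to the cradle, where the middle of a thin shaft comes to lie when it rests in the seated wide chock's upper notches at y = 42 mm and its end touches the stop plate (72.4 mm above the table); axes those of the cradle
- wide_seat (a point): point, fixed to the cradle, where the wide chock's origin comes to lie when it is seated (38.5 mm above the table); axes those of the cradle
- narrow_seat (a point): point, fixed to the cradle, where the narrow chock's origin comes to lie when it is seated on the wide one (74.6 mm above the table); axes those of the cradle
- mouse: black computer mouse, 60 x 104 x 30 mm, not part of the job; origin under its middle
- clock: white table thermo-hygrometer, 30 x 95 x 85 mm, standing upright, not part of the job; origin under its middle
- pencup: white pen cup, 76 mm wide, 100 mm high, not part of the job; origin under its middle

How it is judged:
On the way, in this order (a step that is already met when the one before it is completed fails the run):
1. every thick shaft lies in the lower notches, flush with the stop plate ((distance between thick_1 and low_1 below 0.006 m or distance between thick_1 and low_2 below 0.006 m or distance between thick_1 and low_3 below 0.006 m or distance between thick_1 and low_4 below 0.006 m) and angle between the x axis of each of thick_1, thick_2, thick_3, thick_4 and the x axis of cradle, either way round below 0.05 rad and (distance between thick_2 and low_1 below 0.006 m or distance between thick_2 and low_2 below 0.006 m or distance between thick_2 and low_3 below 0.006 m or distance between thick_2 and low_4 below 0.006 m) and (distance between thick_3 and low_1 below 0.006 m or distance between thick_3 and low_2 below 0.006 m or distance between thick_3 and low_3 below 0.006 m or distance between thick_3 and low_4 below 0.006 m) and (distance between thick_4 and low_1 below 0.006 m or distance between thick_4 and low_2 below 0.006 m or distance between thick_4 and low_3 below 0.006 m or distance between thick_4 and low_4 below 0.006 m)), for 0.2 s.
2. the wide chock frame is seated over the thick shafts (horizontal distance between wide_chock and wide_seat below 0.01 m and z of wide_chock in the frame of wide_seat between -0.003 and 0.003 m and angle between the x axis of wide_chock and the x axis of cradle, either way round below 0.06 rad and angle between wide_chock's own z axis and vertical below 0.03 rad), for 0.2 s.
3. every thin shaft lies in the wide frame's notches, flush with the stop plate (all of step 2 and (distance between thin_1 and high_1 below 0.007 m or distance between thin_1 and high_2 below 0.007 m) and angle between the x axis of each of thin_1, thin_2 and the x axis of cradle, either way round below 0.05 rad and (distance between thin_2 and high_1 below 0.007 m or distance between thin_2 and high_2 below 0.007 m)), for 0.2 s.
4. the narrow chock frame is seated over the thin shafts (horizontal distance between narrow_chock and narrow_seat below 0.01 m and z of narrow_chock in the frame of narrow_seat between -0.003 and 0.003 m and angle between the x axis of narrow_chock and the x axis of cradle, either way round below 0.06 rad and angle between narrow_chock's own z axis and vertical below 0.03 rad), for 0.2 s.
At the end, for the whole second after the job is handed in: All thick shafts within 6 mm of lower seat points flush with the stop (0.05 rad), wide chock seated over them (10 mm, height 3 mm, yaw 0.06, level 0.03 rad), all thin shafts within 7 mm of upper seat points (0.05 rad), narrow chock seated likewise; all at rest (all of step 1 and all of step 3 and all of step 4 and linear speed of each of thick_1, thick_2, thick_3, thick_4, thin_1, thin_2, wide_chock, narrow_chock below 0.02 m/s); the robot touches nothing.
It fails at once if the mouse is pushed more than 3 cm (distance of mouse from where it was at the start of the episode above 0.03 m).
It fails at once if the hygrometer is pushed more than 3 cm (distance of clock from where it was at the start of the episode above 0.03 m).
It fails at once if the pen cup is pushed more than 3 cm (distance of pencup from where it was at the start of the episode above 0.03 m).
Of thick_1, thick_2, thick_3, thick_4 only 3 to 4 are there at a start; the rules pass over those that are not, and their reading is None.
Of thin_1, thin_2 only 1 to 2 are there at a start; the rules pass over those that are not, and their reading is None.
At some moment in a run one of thick_1, thick_2, thick_3, thick_4, thin_1, thin_2, wide_chock, narrow_chock may be knocked a few centimetres aside while the robot is not near it.
Once in a run the grip may slacken for a moment while it holds something.
It also fails if it takes over 210 s, if anything falls off the work surface, if the arm or the gripper's body presses on something with over 40 N, if the wrist force passes 120 N, or if a joint passes its speed limit or range.

## Working session

There is one attempt and no reset: what is moved stays moved. The work goes in short steps, Python scripts to look and compute and a shell command to move; the robot and the scene stay as the last step left them, time stands still between calls to the robot, and variables do not carry over. Pictures are saved under pics/ and viewed, at most 14 in all, crops included, and the job is handed in when it is done.

```bash
ls; mkdir -p pics
python3 - <<'E'
from bench import ctrl
import cv2,numpy as np
o=ctrl.get_obs();print(o)
for n in("top","side"):
    p=ctrl.camera_params(n);print(n,p)
    cv2.imwrite(f"pics/{n}0.png",ctrl.camera(n))
print(ctrl.camera_params("wrist"))
E
```

```text
bench.py
jog.py
pics
{'time_s': 0.0, 'q': array([ 1.00171113e+00,  1.81556872e-01,  1.60803298e+00,  2.07887058e-05,
        1.35381063e+00, -2.06276464e-01]), 'dq': array([ 1.03803208e-03, -7.11622079e-04,  2.08463388e-04,  1.09833982e-04,
        5.08905634e-05,  3.97290994e-04]), 'joint_efforts': array([ 5.10268765e-04, -4.44880700e+01, -3.51330793e+01, -3.57475319e-04,
        9.25602304e-03, -2.16441572e-05]), 'eef_pos': array([0.20372023, 0.53709376, 0.23036319]), 'eef_rot': array([-3.51114064e-04,  1.80413212e-01,  9.83590492e-01, -8.32998424e-04]), 'wrist_force': array([-1.17391806,  0.79855222,  0.75224672]), 'torque': array([-0.00316004, -0.00581223,  0.00210134]), 'grasp_force': 0.0, 'opening': 1.0059927669367505}
top {'fovy': 55.60783490594365, 'cx': 281.139709888144, 'cy': 209.69951243467375, 'view': array([[-0.02853273, -0.99933229,  0.02282244, -0.10411093],
       [ 0.99655828, -0.02666098,  0.07849068, -0.57023744],
       [-0.0778298 ,  0.02498345,  0.99665358, -1.06131658],
       [ 0.        ,  0.        ,  0.        ,  1.        ]])}
side {'fovy': 47.83347828160478, 'cx': 286.5739986206369, 'cy': 210.67339833995104, 'view': array([[ 0.74036946, -0.67216865,  0.00650884, -0.48124212],
       [ 0.41013192,  0.45937486,  0.7878874 , -0.22932144],
       [-0.5325832 , -0.58065829,  0.61578494, -1.22928827],
       [ 0.        ,  0.        ,  0.        ,  1.        ]])}
{'fovy': 64.31284815203804, 'cx': 281.5997831340379, 'cy': 212.05471706855687, 'view': array([[ 0.35498068,  0.93487289, -0.00117973, -0.57407344],
       [-0.88605174,  0.33603979, -0.31935806,  0.04177989],
       [-0.29816276,  0.11441125,  0.94763339, -0.38085959],
       [ 0.        ,  0.        ,  0.        ,  1.        ]])}
```

View pics/top0.png

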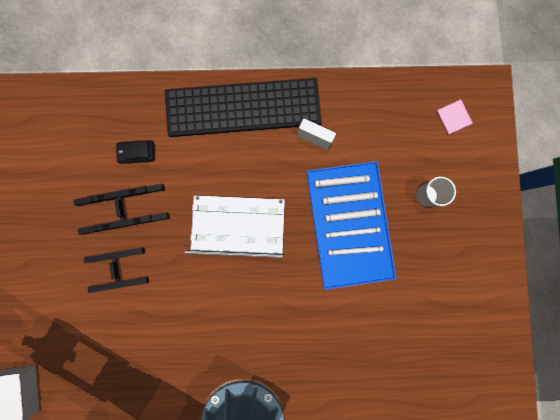

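View pics/side0.png

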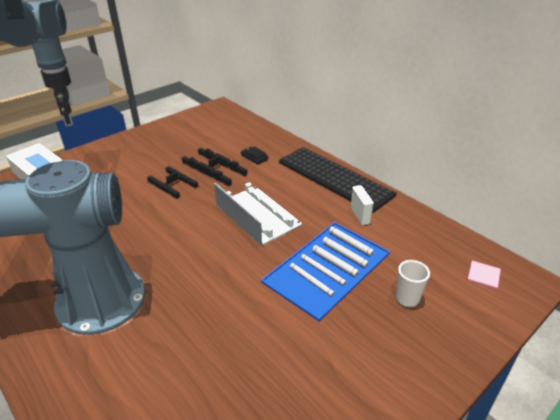

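```bash
cat > h.py <<'E'
from bench import ctrl
import cv2, numpy as np
from scipy.spatial.transform import Rotation as R
def shot(name, save=None):
    p=ctrl.camera_params(name); im=ctrl.camera(name)
    if save: cv2.imwrite(f"pics/{save}.png",im)
    return im,p
def cast(p,uv,z):
    "pixel -> world point on plane of height z"
    uv=np.atleast_2d(uv).astype(float); f=210/np.tan(np.radians(p['fovy']/2)); V=p['view']
    d=np.c_[(uv[:,0]-p['cx'])/f,-(uv[:,1]-p['cy'])/f,-np.ones(len(uv))]@V[:3,:3]
    c=-V[:3,:3].T@V[:3,3]
    return c+d*((z-c[2])/d[:,2])[:,None]
def ray(p,uv):
    a=cast(p,uv,0)[0]; c=-p['view'][:3,:3].T@p['view'][:3,3]; d=a-c
    return c,d/np.linalg.norm(d)
def tri(obs):
    "least squares point of several (p,uv)"
    A=np.zeros((3,3));b=np.zeros(3)
    for p,uv in obs:
        c,d=ray(p,uv);M=np.eye(3)-np.outer(d,d);A+=M;b+=M@c
    return np.linalg.solve(A,b)
def proj(p,X):
    f=210/np.tan(np.radians(p['fovy']/2)); c=p['view'][:3,:3]@np.asarray(X)+p['view'][:3,3]
    return np.array([p['cx']+f*c[0]/-c[2],p['cy']-f*c[1]/-c[2]])
def rect(c):
    (x,y),(w,h),a=cv2.minAreaRect(c); b=cv2.boxPoints(((x,y),(w,h),a))
    # long-axis ends
    e=[(b[i]+b[(i+1)%4])/2 for i in range(4)]
    return (e[0],e[2]) if np.linalg.norm(e[0]-e[2])>np.linalg.norm(e[1]-e[3]) else (e[1],e[3])
def pose():
    o=ctrl.get_obs();q=o['eef_rot'];return o,np.array(o['eef_pos']),R.from_quat([q[1],q[2],q[3],q[0]])
def go(x,y,z,yaw=None,deg=True):
    "shift and turn in tool axes to point-down pose with tool-x at yaw"
    o,P,Q=pose(); t=Q.apply(np.array([x,y,z])-P,inverse=True); r=np.zeros(3)
    if yaw is not None:
        T=R.from_euler('z',yaw,degrees=True)*R.from_matrix(np.diag([1,-1,-1.]))
        r=(Q.inv()*T).as_rotvec()
    print('t',round(o['time_s'],2),'TCP',P.round(4),'shift',t.round(4),'rot',r.round(3))
E
python3 - <<'E'
from h import *
im=cv2.imread('pics/top0.png');p=ctrl.camera_params('top')
hsv=cv2.cvtColor(im,cv2.COLOR_BGR2HSV)
blue=((hsv[...,0]>100)&(hsv[...,0]<130)&(hsv[...,1]>150)&(hsv[...,2]>80)).astype(np.uint8)
blue[:100]=0;blue[350:]=0;blue[:,450:]=0
c=max(cv2.findContours(blue,0,2)[0],key=cv2.contourArea)
print('tray',cast(p,cv2.minAreaRect(c)[0],.01).round(3),[cast(p,e,.01).round(3) for e in rect(c)])
m=np.zeros_like(blue);cv2.drawContours(m,[cv2.convexHull(c)],0,1,-1);m=cv2.erode(m,np.ones((5,5)))&(hsv[...,1]<110)
for k in cv2.findContours(m.astype(np.uint8),0,2)[0]:
    if cv2.contourArea(k)>50: print('shaft',cv2.minAreaRect(k)[1],[cast(p,e,.014).round(3).tolist() for e in rect(k)])
dark=(hsv[...,2]<60).astype(np.uint8);dark[:,:60]=0;dark[:170]=0;dark[310:]=0;dark[:,180:]=0
for k in cv2.findContours(dark,0,2)[0]:
    if cv2.contourArea(k)>50: print('dark',cast(p,cv2.minAreaRect(k)[0],.03).round(3),[cast(p,e,.03).round(3).tolist() for e in rect(k)])
for uv in[(197,196),(284,200),(284,254),(187,253)]:print('cradle',cast(p,uv,.02).round(3))
_,P,Q=pose();w=ctrl.camera_params('wrist');c=-w['view'][:3,:3].T@w['view'][:3,3]
print('cam in tool',Q.apply(c-P,inverse=True).round(3),'look',Q.apply(-w['view'][2,:3],inverse=True).round(3))
go(.5,-.27,.35,90)
E
```

```text
tray [[ 0.522 -0.311  0.01 ]] [array([[ 0.688, -0.294,  0.01 ]]), array([[ 0.36 , -0.328,  0.01 ]])]
shaft (5.063821792602539, 54.46598815917969) [[[0.455, -0.394, 0.014]], [[0.447, -0.244, 0.014]]]
shaft (4.969418525695801, 54.442745208740234) [[[0.507, -0.389, 0.014]], [[0.495, -0.239, 0.014]]]
shaft (7.194014072418213, 55.31949234008789) [[[0.556, -0.393, 0.014]], [[0.541, -0.24, 0.014]]]
shaft (7.185736656188965, 54.68170166015625) [[[0.603, -0.387, 0.014]], [[0.589, -0.236, 0.014]]]
shaft (7.28848123550415, 54.66360855102539) [[[0.65, -0.367, 0.014]], [[0.637, -0.215, 0.014]]]
dark [[0.419 0.323 0.03 ]] [[[0.43, 0.242, 0.03]], [[0.408, 0.403, 0.03]]]
dark [[0.581 0.31  0.03 ]] [[[0.6, 0.189, 0.03]], [[0.562, 0.431, 0.03]]]
cradle [[0.611 0.108 0.02 ]]
cradle [[ 0.594 -0.129  0.02 ]]
cradle [[ 0.447 -0.124  0.02 ]]
cradle [[0.457 0.137 0.02 ]]
cam in tool [ 0.082 -0.    -0.143] look [-0.32   0.     0.948]
t 0.1 TCP [0.2038 0.5372 0.2305] shift [-0.5634 -0.6497 -0.1187] rot [-2.000e-03  1.000e-03  1.208e+00]
```

```bash
python3 -c "
from h import *
go(.53,-.08,.30,90);go(.53,-.22,.30,90)"
```

```text
t 0.1 TCP [0.2038 0.5372 0.2305] shift [-0.524  -0.4613 -0.069 ] rot [-2.000e-03  1.000e-03  1.208e+00]
t 0.1 TCP [0.2038 0.5372 0.2305] shift [-0.5737 -0.5922 -0.0688] rot [-2.000e-03  1.000e-03  1.208e+00]
```

```bash
echo '[-0.524, -0.4613, -0.069, 0, 0, 1.208, 0.5, -0.524, -0.4613, -0.069, 0, 0, 1.208, 0.5, -0.524, -0.4613, -0.069, 0, 0, 1.208, 0.5, -0.524, -0.4613, -0.069, 0, 0, 1.208, 0.5, -0.524, -0.4613, -0.069, 0, 0, 1.208, 0.5, -0.524, -0.4613, -0.069, 0, 0, 1.208, 0.5, -0.524, -0.4613, -0.069, 0, 0, 1.208, 0.5, -0.524, -0.4613, -0.069, 0, 0, 1.208, 0.5, -0.524, -0.4613, -0.069, 0, 0, 1.208, 0.5, -0.524, -0.4613, -0.069, 0, 0, 1.208, 0.5]' > next.json && python3 jog.py next.json
python3 -c "
from h import *
go(.53,-.08,.30,90);go(.53,-.22,.30,90)"
```

```text
time_s: 1.35
eef_pos: [0.4951, -0.0143, 0.2928]
eef_rot: [-0.0, 0.707, 0.707, 0.0]
wrist_force: [1.0, 0.1, -0.2]
opening: 0.502
grasp_force: 0.0
t 1.35 TCP [ 0.4951 -0.0143  0.2928] shift [-0.0657  0.0349 -0.0072] rot [-0. -0. -0.]
t 1.35 TCP [ 0.4951 -0.0143  0.2928] shift [-0.2057  0.035  -0.0073] rot [-0. -0. -0.]
```

```bash
python3 -c "
from h import *
im,p=shot('wrist','w1'); np.save('w1p.npy',p,allow_pickle=True)"
echo '[-0.05, 0.035, -0.007, 0, 0, 0, 0.5, -0.1, 0.035, -0.007, 0, 0, 0, 0.5, -0.15, 0.035, -0.007, 0, 0, 0, 0.5, -0.2057, 0.035, -0.007, 0, 0, 0, 0.5, -0.2057, 0.035, -0.007, 0, 0, 0, 0.5, -0.2057, 0.035, -0.007, 0, 0, 0, 0.5]' > next.json && python3 jog.py next.json
python3 -c "
from h import *
im,p=shot('wrist','w2'); np.save('w2p.npy',p,allow_pickle=True)
a=cv2.imread('pics/w1.png');cv2.imwrite('pics/w12.png',np.vstack([cv2.resize(a,None,fx=.71,fy=.71),cv2.resize(im,None,fx=.71,fy=.71)]))"
```

```text
time_s: 2.15
eef_pos: [0.5294, -0.2174, 0.2992]
eef_rot: [-0.001, 0.707, 0.707, 0.0]
wrist_force: [-0.5, 0.4, -0.5]
opening: 0.503
grasp_force: 0.0
```

View pics/w12.png

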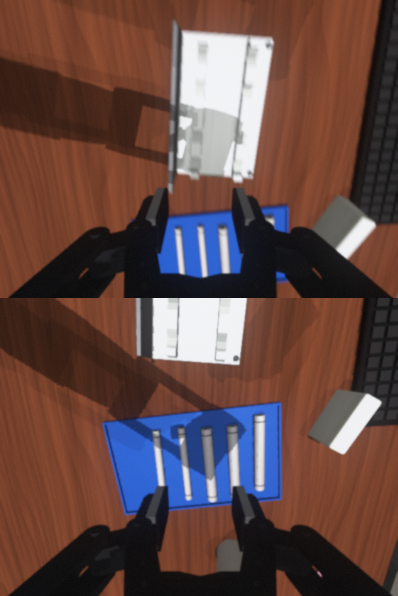

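```bash
cat > shafts.py <<'E'
from h import *
def shafts(im,p,top=False):
    hsv=cv2.cvtColor(im,cv2.COLOR_BGR2HSV)
    blue=((hsv[...,0]>100)&(hsv[...,0]<130)&(hsv[...,1]>150)&(hsv[...,2]>40)).astype(np.uint8)
    if top: blue[:100]=0;blue[350:]=0;blue[:,450:]=0
    c=max(cv2.findContours(cv2.morphologyEx(blue,cv2.MORPH_CLOSE,np.ones((9,9))),0,2)[0],key=cv2.contourArea)
    m=np.zeros_like(blue);cv2.drawContours(m,[cv2.convexHull(c)],0,1,-1)
    m=(cv2.erode(m,np.ones((9,9)))&(hsv[...,1]<110)&(hsv[...,2]>70)).astype(np.uint8)
    r=[]
    for k in cv2.findContours(m,0,2)[0]:
        w,h=sorted(cv2.minAreaRect(k)[1])
        if h>3*w and h>40: r.append((rect(k),w,h))
    return sorted(r,key=lambda s:s[0][0][0] if not top else -s[0][0][1])
E
python3 - <<'E'
from shafts import *
P=[np.load(f'w{i}p.npy',allow_pickle=True).item() for i in(1,2)]
im=cv2.imread('pics/w2.png')
pt=ctrl.camera_params('top')
T=shafts(cv2.imread('pics/top0.png'),pt,True); W=shafts(im,P[1])
for (e,w,h) in W:
    a,b=[cast(P[1],x,.014)[0] for x in e]
    if a[1]>b[1]:a,b=b,a
    print('w2',round(w,1),round(h,1),a.round(4),b.round(4),'len',np.linalg.norm(a-b).round(4),'mid',((a+b)/2).round(4))
for (e,w,h),(et,_,_) in zip(W,T):
    print('tri mid',tri([(P[1],sum(e)/2),(pt,sum(et)/2)]).round(4))
a=cv2.imread('pics/w1.png');cv2.imwrite('pics/c1.png',cv2.resize(a[20:280,215:400],None,fx=2.3,fy=2.3,interpolation=cv2.INTER_CUBIC))
E
```

```text
w2 19.5 109.1 [ 0.4408 -0.4087  0.014 ] [ 0.4531 -0.2432  0.014 ] len 0.166 mid [ 0.447 -0.326  0.014]
w2 10.7 103.2 [ 0.5069 -0.3905  0.014 ] [ 0.4937 -0.2374  0.014 ] len 0.1536 mid [ 0.5003 -0.3139  0.014 ]
w2 15.3 106.3 [ 0.5555 -0.3969  0.014 ] [ 0.5402 -0.2381  0.014 ] len 0.1595 mid [ 0.5479 -0.3175  0.014 ]
w2 22.3 106.9 [ 0.6096 -0.3915  0.014 ] [ 0.5875 -0.2331  0.014 ] len 0.1599 mid [ 0.5986 -0.3123  0.014 ]
w2 15.0 107.0 [ 0.6485 -0.3689  0.014 ] [ 0.6363 -0.2141  0.014 ] len 0.1553 mid [ 0.6424 -0.2915  0.014 ]
tri mid [ 0.4508 -0.3156  0.0284]
tri mid [ 0.5    -0.3157  0.001 ]
tri mid [ 5.487e-01 -3.192e-01 -5.000e-04]
tri mid [ 0.5986 -0.3134  0.0015]
tri mid [ 0.6469 -0.2944 -0.0055]
```

View pics/c1.png

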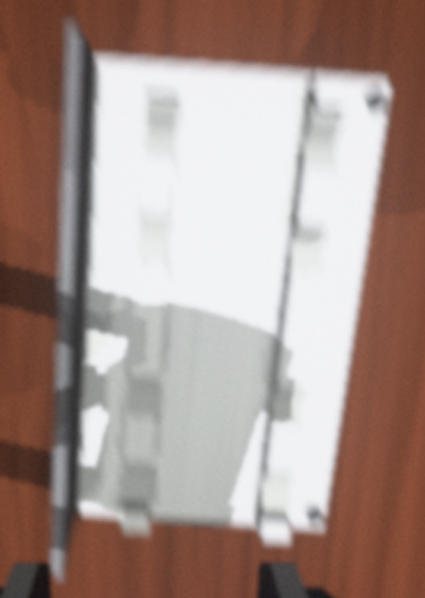

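Run:
```python
from h import *
p=np.load('w1p.npy',allow_pickle=True).item()
f=lambda u,v:(215+u/2.3,20+v/2.3)
for n,u,v,z in[('baseUR',391,77,.008),('baseLR',323,531,.008),('screwU',375,100,.008),('screwL',315,516,.008),('faceTopU',77,22,.088),('faceTopL',65,578,.088),('faceBotU',96,55,.008),('faceBotL',79,518,.008)]:
    print(n,cast(p,f(u,v),z)[0].round(4))
pt=ctrl.camera_params('top')
for u,v,z in[(283,202,.008),(281,202,.008)]:print(cast(pt,(u,v),z)[0].round(4))
im=cv2.imread('pics/top0.png');cv2.imwrite('pics/ct.png',cv2.resize(im[180:270,175:300],None,fx=6,fy=6,interpolation=cv2.INTER_CUBIC))
```

```text
baseUR [0.6159 0.1185 0.008 ]
baseLR [ 0.5992 -0.1341  0.008 ]
screwU [0.6088 0.1078 0.008 ]
screwL [ 0.5936 -0.1241  0.008 ]
faceTopU [0.4647 0.1292 0.088 ]
faceTopL [ 0.4505 -0.1226  0.088 ]
faceBotU [0.4667 0.1286 0.008 ]
faceBotL [ 0.4502 -0.1254  0.008 ]
[ 0.5896 -0.126   0.008 ]
[ 0.5897 -0.1204  0.008 ]
```

View pics/ct.png

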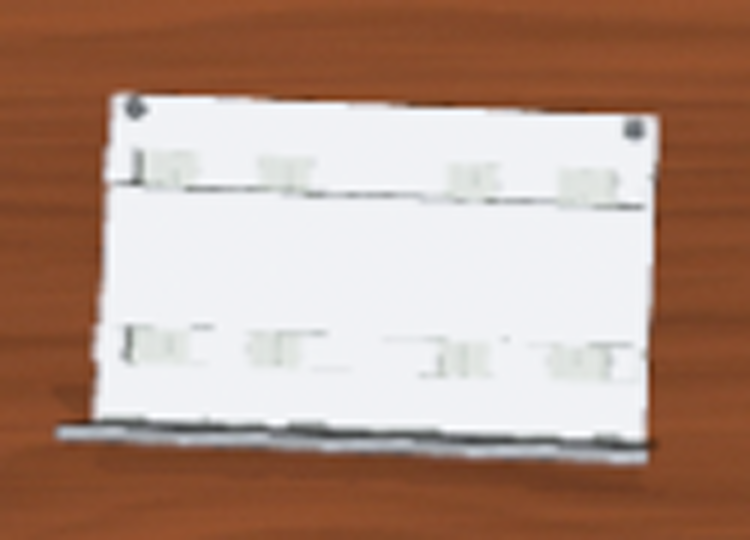

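Run:
```python
from shafts import *
pt=ctrl.camera_params('top')
for u,v in[(112,95),(657,117),(92,420),(648,440),(135,107),(634,129)]:print(cast(pt,(175+u/6,180+v/6),.008)[0].round(4))
ps=ctrl.camera_params('side');im=cv2.imread('pics/side0.png');im[:215]=0;im[:,:255]=0;im[330:]=0
S=shafts(im,ps); T=shafts(cv2.imread('pics/top0.png'),pt,True)
p2=np.load('w2p.npy',allow_pickle=True).item();W=shafts(cv2.imread('pics/w2.png'),p2)
print(len(S))
for s,t,w in zip(S,T,W): print(tri([(ps,sum(s[0])/2),(pt,sum(t[0])/2)]).round(4),tri([(ps,sum(s[0])/2),(p2,sum(w[0])/2)]).round(4))
go(.64,-.30,.10,95)
```

```text
[0.6131 0.1199 0.008 ]
[ 0.5964 -0.1303  0.008 ]
[0.4648 0.1306 0.008 ]
[ 0.4483 -0.1219  0.008 ]
[0.6073 0.1094 0.008 ]
[ 0.5912 -0.1196  0.008 ]
5
[ 0.4509 -0.32    0.0094] [ 0.4476 -0.322   0.0132]
[ 0.5008 -0.3143  0.0095] [ 0.5004 -0.313   0.0084]
[ 0.5477 -0.3156  0.0143] [ 0.5478 -0.3139  0.0127]
[ 0.5953 -0.3106  0.014 ] [ 0.5977 -0.3086  0.0113]
[ 0.6449 -0.2921  0.0106] [ 0.6453 -0.2905  0.0084]
t 2.2 TCP [ 0.5295 -0.2168  0.2994] shift [-0.0834  0.1105  0.1993] rot [-0.001 -0.001 -0.087]
```

```bash
echo '[-0.02, 0.03, 0.05, 0, 0, -0.04, 0.38, -0.04, 0.06, 0.1, 0, 0, -0.087, 0.38, -0.06, 0.09, 0.15, 0, 0, -0.087, 0.38, -0.0754, 0.1155, 0.2, 0, 0, -0.087, 0.38, -0.0754, 0.1155, 0.2, 0, 0, -0.087, 0.38, -0.0754, 0.1155, 0.2, 0, 0, -0.087, 0.38]' > next.json && python3 jog.py next.json
python3 -c "
from shafts import *
go(.645,-.292,.007,95)
im,p=shot('wrist','g1')
for s in shafts(im,p): print([cast(p,e,.014)[0].round(4) for e in s[0]],s[1:])"
```

```text
time_s: 2.95
eef_pos: [0.6458, -0.2921, 0.101]
eef_rot: [0.0, 0.675, 0.738, 0.0]
wrist_force: [-0.1, 1.2, 1.3]
opening: 0.381
grasp_force: 0.0
t 2.95 TCP [ 0.6458 -0.2921  0.101 ] shift [ 0.0002 -0.0009  0.094 ] rot [0.001 0.    0.001]
[array([ 0.4487, -0.2451,  0.014 ]), array([ 0.4544, -0.3976,  0.014 ])] (24.896757125854492, 196.79483032226562)
[array([ 0.4949, -0.2381,  0.014 ]), array([ 0.5081, -0.3915,  0.014 ])] (24.122283935546875, 199.25401306152344)
[array([ 0.5396, -0.2394,  0.014 ]), array([ 0.5559, -0.3904,  0.014 ])] (32.111568450927734, 193.02488708496094)
[array([ 0.5878, -0.2345,  0.014 ]), array([ 0.6004, -0.3709,  0.014 ])] (30.141727447509766, 175.71168518066406)
[array([ 0.6145, -0.3315,  0.014 ]), array([ 0.6083, -0.3787,  0.014 ])] (14.512594223022461, 52.55913162231445)
[array([ 0.6369, -0.2147,  0.014 ]), array([ 0.6504, -0.372 ,  0.014 ])] (30.0, 205.0)
```

View pics/g1.png

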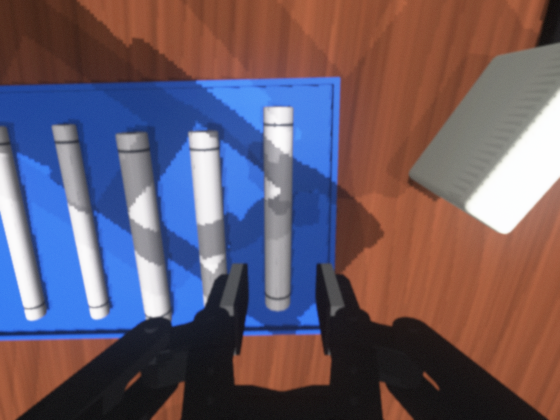

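```bash
echo '[0, -0.0015, 0.05, 0, 0, 0, 0.38, 0, -0.0015, 0.08, 0, 0, 0, 0.38, 0, -0.0015, 0.094, 0, 0, 0, 0.38, 0, -0.0015, 0.094, 0, 0, 0, 0.38, 0, -0.0015, 0.094, 0, 0, 0, 0, 0, -0.0015, 0.094, 0, 0, 0, 0, 0, -0.0015, 0.094, 0, 0, 0, 0, 0, -0.0015, 0.094, 0, 0, 0, 0, 0, -0.0015, 0.094, 0, 0, 0, 0]' > next.json && python3 jog.py next.json
echo '[0, 0, -0.03, 0, 0, 0, 0, 0, 0, -0.08, 0, 0, 0, 0, 0, 0, -0.13, 0, 0, 0, 0, 0, 0, -0.15, 0, 0, 0, 0, 0, 0, -0.15, 0, 0, 0, 0]' > next.json && python3 jog.py next.json
python3 -c "
from h import *
go(.532,0,.16,-3.7)
im,p=shot('wrist','g2')"
```

```text
time_s: 4.12
eef_pos: [0.6452, -0.2945, 0.0089]
eef_rot: [0.002, 0.676, 0.737, 0.0]
wrist_force: [-1.9, 1.2, 7.6]
opening: 0.206
grasp_force: 59.1
time_s: 4.75
eef_pos: [0.6444, -0.294, 0.1573]
eef_rot: [0.002, 0.676, 0.737, 0.0]
wrist_force: [-0.4, 0.2, -3.2]
opening: 0.204
grasp_force: 59.3
t 4.75 TCP [ 0.6444 -0.294   0.1573] shift [ 0.3027 -0.0864 -0.0035] rot [ 4.000e-03 -1.000e-03  1.722e+00]
```

View pics/g2.png

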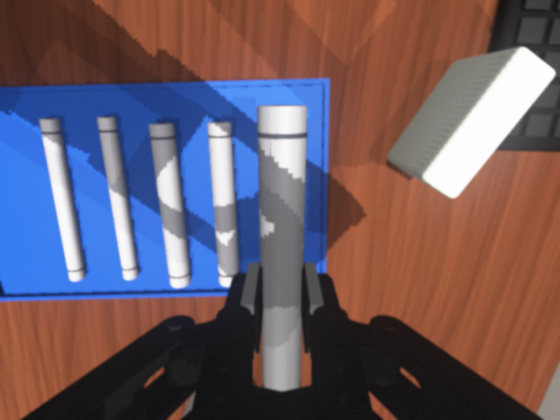

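```bash
cat > held.py <<'E'
from h import *
import sys
def held(rows,rad,dz=.005):
    "offset of shaft middle from TCP along tool x, from image rows (front end, rear end)"
    _,P,Q=pose();p=ctrl.camera_params('wrist')
    o=[Q.apply(cast(p,(283,v),P[2]+dz+rad)[0]-P,inverse=True) for v in rows]
    print('front',o[0].round(4),'rear',o[1].round(4),'len',(o[0]-o[1])[0].round(4),'mid',((o[0]+o[1])/2)[0].round(4))
if __name__=='__main__': held([float(sys.argv[1]),float(sys.argv[2])],float(sys.argv[3]),float(sys.argv[4]))
E
python3 held.py 107 390 .010 .005; python3 held.py 107 390 .010 .010;python3 held.py 107 390 .010 0.0
```

```text
front [ 0.0793  0.0008 -0.015 ] rear [-0.0538  0.001  -0.015 ] len 0.1332 mid 0.0128
front [ 0.0795  0.0008 -0.02  ] rear [-0.0485  0.001  -0.02  ] len 0.128 mid 0.0155
front [ 0.0792  0.0008 -0.01  ] rear [-0.0591  0.001  -0.01  ] len 0.1383 mid 0.0101
```

```bash
cat >> h.py <<'E'
C=np.array([.532,-.0017]);YAW=-3.7
def cr(x,y):
    "cradle x,y (m) -> world x,y"
    a=np.radians(YAW);return C+np.array([[np.cos(a),-np.sin(a)],[np.sin(a),np.cos(a)]])@[x,y]
E
python3 -c "
from h import *
go(*cr(0,-.092),.14,YAW)"
```

```text
t 4.8 TCP [ 0.6432 -0.2933  0.1547] shift [ 0.2092 -0.0994  0.0149] rot [-1.000e-03  0.000e+00  1.722e+00]
```

```bash
echo '[0.03, -0.02, 0, 0, 0, 0.18, 0, 0.06, -0.04, 0, 0, 0, 0.36, 0, 0.1, -0.06, 0, 0, 0, 0.54, 0, 0.13, -0.08, 0, 0, 0, 0.72, 0, 0.17, -0.09, 0, 0, 0, 0.9, 0, 0.2092, -0.0994, 0, 0, 0, 1.08, 0, 0.2092, -0.0994, 0, 0, 0, 1.26, 0, 0.2092, -0.0994, 0, 0, 0, 1.44, 0, 0.2092, -0.0994, 0.005, 0, 0, 1.62, 0, 0.2092, -0.0994, 0.0149, 0, 0, 1.722, 0]' > next.json && python3 jog.py next.json
echo '[0, 0, 0, 0, 0, 0, 0, 0, 0, 0, 0, 0, 0, 0]' > next.json && python3 jog.py next.json
python3 -c "
from h import *
go(*cr(0,-.092),.035,YAW)
im,p=shot('wrist','g3')"
```

```text
time_s: 6.05
eef_pos: [0.5249, -0.0931, 0.1381]
eef_rot: [-0.001, 0.999, -0.034, -0.002]
wrist_force: [-0.2, 0.4, -1.8]
opening: 0.204
grasp_force: 59.5
time_s: 6.3
eef_pos: [0.5257, -0.0935, 0.1396]
eef_rot: [-0.0, 1.0, -0.031, -0.001]
wrist_force: [0.5, -0.3, -2.0]
opening: 0.206
grasp_force: 59.5
t 6.3 TCP [ 0.5257 -0.0935  0.1396] shift [7.000e-04 1.000e-04 1.046e-01] rot [-0.001  0.002  0.002]
```

View pics/g3.png

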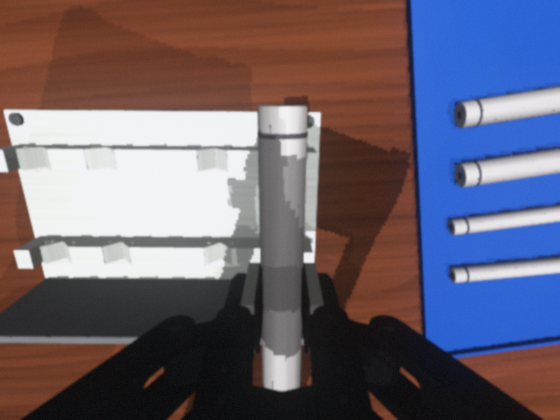

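```bash
python3 -c "
from h import *
p=ctrl.camera_params('wrist')
for uv,x,y in[((35,158),.04,.092),((100,158),.04,.042),((212,159),.04,-.042),((54,253),-.04,.092),((117,253),-.04,.042),((215,253),-.04,-.042)]:
    print(cast(p,uv,.025)[0].round(4),(cast(p,uv,.025)[0][:2]-cr(x,y)).round(4))
print('edge +x',cast(p,(150,111),.008)[0].round(4),'pred',cr(.075,.02))
print('stop top',cast(p,(100,338),.088)[0].round(4),'bot',cast(p,(100,279),.008)[0].round(4),'pred',cr(-.075,.05))
"
```

```text
[0.5774 0.0943 0.025 ] [-0.0005  0.0067]
[0.5742 0.044  0.025 ] [-0.0004  0.0064]
[ 0.568  -0.0424  0.025 ] [-0.0012  0.0038]
[0.4967 0.1024 0.025 ] [-0.0013  0.0097]
[0.4934 0.0488 0.025 ] [-0.0014  0.006 ]
[ 0.4882 -0.0346  0.025 ] [-0.0012  0.0065]
edge +x [0.6061 0.0052 0.008 ] pred [0.60813432 0.01341839]
stop top [0.4568 0.0393 0.088 ] bot [0.4603 0.0803 0.008 ] pred [0.46038294 0.0530357 ]
```

```bash
python3 -c "
from h import *
p=ctrl.camera_params('wrist')
for uv,x,y,z in[((321,113),.075,-.125,.008),((5,110),.075,.125,.008),((15,119),.068,.117,.008)]:
    print(cast(p,uv,z)[0].round(4),(cast(p,uv,z)[0][:2]-cr(x,y)).round(4))
"
echo '[0.001, 0, 0.05, 0, 0, 0, 0, 0.002, 0, 0.08, 0, 0, 0, 0, 0.002, 0, 0.094, 0, 0, 0, 0, 0.002, 0, 0.1, 0, 0, 0, 0, 0.002, 0, 0.104, 0, 0, 0, 0, 0.002, 0, 0.104, 0, 0, 0, 0]' > next.json && python3 jog.py next.json
```

```text
[ 0.5962 -0.1294  0.008 ] [-0.0026  0.0019]
[0.6141 0.1193 0.008 ] [-0.0009  0.0011]
[0.6068 0.1136 0.008 ] [-0.0006  0.0029]
time_s: 7.1
eef_pos: [0.5291, -0.0942, 0.0376]
eef_rot: [0.0, 0.999, -0.032, 0.001]
wrist_force: [0.2, -0.4, -2.1]
opening: 0.203
grasp_force: 59.5
```

```bash
sed -i 's/C=np.array.*;YAW/C=np.array([.5312,-.0007]);YAW/' h.py
echo '[0, 0, 0.002, 0, 0, 0, 0, 0, 0, 0.004, 0, 0, 0, 0, 0, 0, 0.006, 0, 0, 0, 0, 0, 0, 0.006, 0, 0, 0, 0]' > next.json && python3 jog.py next.json
echo '[0, 0, 0.002, 0, 0, 0, 0, 0, 0, 0.002, 0, 0, 0, 0]' > next.json && python3 jog.py next.json
```

```text
time_s: 7.6
eef_pos: [0.5289, -0.0935, 0.0317]
eef_rot: [-0.0, 0.999, -0.032, 0.0]
wrist_force: [-2.3, 2.4, 4.2]
opening: 0.207
grasp_force: 60.5
time_s: 7.85
eef_pos: [0.5294, -0.0928, 0.0307]
eef_rot: [-0.001, 0.999, -0.032, 0.001]
wrist_force: [-4.0, 9.3, 16.2]
opening: 0.208
grasp_force: 61.8
```

```bash
echo '[-0.002, 0, 0, 0, 0, 0, 0, -0.004, 0, 0, 0, 0, 0, 0, -0.004, 0, 0, 0, 0, 0, 0]' > next.json && python3 jog.py next.json
echo '[-0.001, 0, 0, 0, 0, 0, 0, -0.002, 0, 0, 0, 0, 0, 0, -0.002, 0, 0, 0, 0, 0, 0]' > next.json && python3 jog.py next.json
echo '[-0.001, 0, 0, 0, 0, 0, 0, -0.002, 0, 0, 0, 0, 0, 0, -0.002, 0, 0, 0, 0, 0, 0]' > next.json && python3 jog.py next.json
```

```text
time_s: 8.22
eef_pos: [0.5278, -0.0929, 0.031]
eef_rot: [-0.0, 0.999, -0.032, 0.004]
wrist_force: [5.7, 8.0, 7.2]
opening: 0.209
grasp_force: 60.5
time_s: 8.6
eef_pos: [0.5261, -0.0929, 0.031]
eef_rot: [-0.0, 0.999, -0.032, 0.004]
wrist_force: [6.9, 8.7, 6.3]
opening: 0.203
grasp_force: 60.5
time_s: 8.98
eef_pos: [0.5242, -0.0928, 0.0311]
eef_rot: [-0.0, 0.999, -0.032, 0.004]
wrist_force: [6.5, 7.9, 6.2]
opening: 0.209
grasp_force: 60.5
```

```bash
echo '[-0.001, 0, 0, 0, 0, 0, 0, -0.002, 0, 0, 0, 0, 0, 0, -0.002, 0, 0, 0, 0, 0, 0]' > next.json && python3 jog.py next.json
echo '[-0.001, 0, 0, 0, 0, 0, 0, -0.002, 0, 0, 0, 0, 0, 0, -0.002, 0, 0, 0, 0, 0, 0]' > next.json && python3 jog.py next.json
python3 -c "
from h import *
shot('wrist','g4')"
```

```text
time_s: 9.35
eef_pos: [0.5222, -0.0926, 0.0311]
eef_rot: [-0.0, 0.999, -0.032, 0.004]
wrist_force: [7.0, 7.7, 6.5]
opening: 0.204
grasp_force: 60.5
time_s: 9.72
eef_pos: [0.5202, -0.0925, 0.0311]
eef_rot: [-0.0, 0.999, -0.032, 0.004]
wrist_force: [6.2, 9.2, 6.8]
opening: 0.206
grasp_force: 60.5
```

View pics/g4.png

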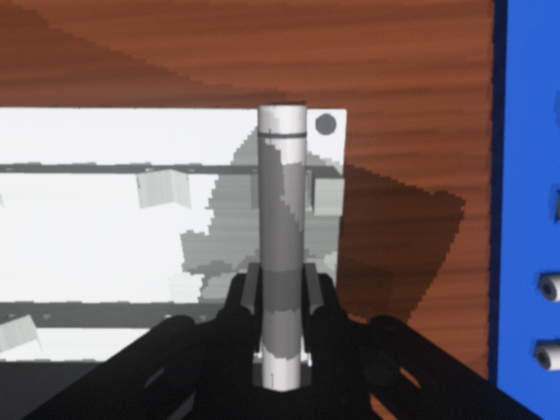

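```bash
cat >> h.py <<'E'
def incr(X):
    a=np.radians(YAW);d=np.asarray(X)[:2]-C
    return np.array([d[0]*np.cos(a)+d[1]*np.sin(a),-d[0]*np.sin(a)+d[1]*np.cos(a)])
E
python3 -c "
from h import *
p=ctrl.camera_params('wrist')
print(incr(cast(p,(283,103.5),.034)[0]),incr(cast(p,(283,103.5),.044)[0]),'base',incr(cast(p,(200,108),.008)[0]),incr(cast(p,(346,110),.008)[0]),'tcp',incr(pose()[1]))"
```

```text
[ 0.07609819 -0.09319903] [ 0.07613717 -0.09317156] base [ 0.07397206 -0.05367501] [ 0.07303098 -0.12336702] tcp [-0.00499564 -0.09233859]
```

```bash
echo '[-0.0015, 0, 0, 0, 0, 0, 0, -0.0015, 0, 0, 0, 0, 0, 0]' > next.json && python3 jog.py next.json
echo '[-0.0015, 0, 0, 0, 0, 0, 0, -0.0015, 0, 0, 0, 0, 0, 0]' > next.json && python3 jog.py next.json
echo '[-0.0015, 0, 0, 0, 0, 0, 0, -0.0015, 0, 0, 0, 0, 0, 0]' > next.json && python3 jog.py next.json
```

```text
time_s: 10.02
eef_pos: [0.5187, -0.0924, 0.0311]
eef_rot: [-0.0, 0.999, -0.032, 0.004]
wrist_force: [6.6, 8.6, 7.1]
opening: 0.207
grasp_force: 60.5
time_s: 10.28
eef_pos: [0.5183, -0.0925, 0.0313]
eef_rot: [-0.0, 0.999, -0.033, 0.005]
wrist_force: [11.2, 9.1, 3.5]
opening: 0.205
grasp_force: 60.1
time_s: 10.52
eef_pos: [0.5182, -0.0929, 0.0316]
eef_rot: [0.0, 0.999, -0.033, 0.007]
wrist_force: [15.6, 8.5, 0.8]
opening: 0.208
grasp_force: 59.9
```

```bash
sed -i 's/C=np.array.*;YAW/C=np.array([.5304,-.0002]);YAW/' h.py
echo '[0, 0, 0, 0, 0, 0, 0.4, 0, 0, 0, 0, 0, 0, 0.4, 0, 0, 0, 0, 0, 0, 0.4, 0, 0, -0.04, 0, 0, 0, 0.4, 0, 0, -0.09, 0, 0, 0, 0.4, 0, 0, -0.12, 0, 0, 0, 0.4, 0, 0, -0.12, 0, 0, 0, 0.4]' > next.json && python3 jog.py next.json
python3 -c "
from h import *
im,p=shot('wrist','g5')
go(.595,-.309,.12,95.3)"
```

```text
time_s: 11.4
eef_pos: [0.5136, -0.0938, 0.1515]
eef_rot: [0.001, 0.999, -0.032, 0.003]
wrist_force: [-0.7, -0.6, -0.4]
opening: 0.399
grasp_force: 0.0
t 11.45 TCP [ 0.5124 -0.0932  0.1496] shift [0.0963 0.21   0.0299] rot [ 2.000e-03 -1.000e-03 -1.728e+00]
```

View pics/g5.png

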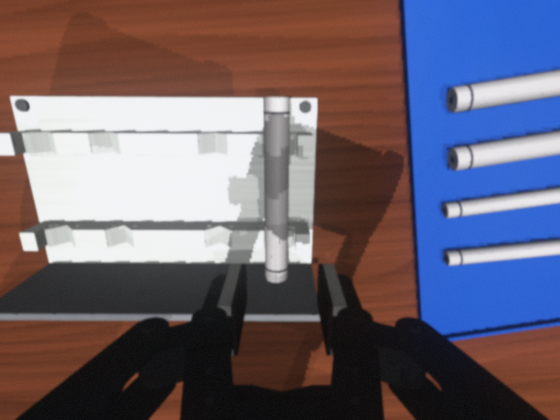

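```bash
echo '[0.02, 0.04, 0, 0, 0, -0.18, 0.38, 0.04, 0.08, 0, 0, 0, -0.36, 0.38, 0.06, 0.12, 0, 0, 0, -0.54, 0.38, 0.08, 0.16, 0, 0, 0, -0.72, 0.38, 0.0963, 0.21, 0, 0, 0, -0.9, 0.38, 0.0963, 0.21, 0, 0, 0, -1.08, 0.38, 0.0963, 0.21, 0, 0, 0, -1.26, 0.38, 0.0963, 0.21, 0, 0, 0, -1.44, 0.38, 0.0963, 0.21, 0.01, 0, 0, -1.62, 0.38, 0.0963, 0.21, 0.0299, 0, 0, -1.728, 0.38]' > next.json && python3 jog.py next.json
echo '[0, 0, 0, 0, 0, 0, 0.38, 0, 0, 0, 0, 0, 0, 0.38]' > next.json && python3 jog.py next.json
python3 -c "
from shafts import *
im,p=shot('wrist','g6')
for s in shafts(im,p): print([cast(p,e,.014)[0].round(4) for e in s[0]],np.round(s[0],0).tolist(),s[1:])
go(.595,-.309,.0095,95.3)"
```

```text
time_s: 12.7
eef_pos: [0.594, -0.3084, 0.117]
eef_rot: [-0.001, 0.672, 0.741, -0.0]
wrist_force: [0.0, -0.7, -0.9]
opening: 0.382
grasp_force: 0.0
time_s: 12.95
eef_pos: [0.5942, -0.3084, 0.1181]
eef_rot: [-0.001, 0.674, 0.738, -0.0]
wrist_force: [-0.4, -0.8, 0.3]
opening: 0.38
grasp_force: 0.0
[array([ 0.4472, -0.2435,  0.014 ]), array([ 0.4559, -0.3969,  0.014 ])] [[82.0, 106.0], [110.0, 295.0]] (22.308927536010742, 191.1029052734375)
[array([ 0.4943, -0.2382,  0.014 ]), array([ 0.5068, -0.3916,  0.014 ])] [[149.0, 104.0], [170.0, 294.0]] (20.65069580078125, 190.93614196777344)
[array([ 0.5388, -0.2395,  0.014 ]), array([ 0.5597, -0.4008,  0.014 ])] [[212.0, 112.0], [232.0, 308.0]] (30.647146224975586, 197.1168670654297)
[array([ 0.588 , -0.2343,  0.014 ]), array([ 0.6006, -0.391 ,  0.014 ])] [[282.0, 111.0], [280.0, 302.0]] (27.842239379882812, 191.10421752929688)
[array([ 0.6359, -0.3499,  0.014 ]), array([ 0.6502, -0.3917,  0.014 ])] [[327.0, 263.0], [337.0, 307.0]] (14.097559928894043, 45.804874420166016)
t 13.0 TCP [ 0.5946 -0.3087  0.1189] shift [-0.0004  0.0004  0.1094] rot [-0.    -0.    -0.001]
```

```bash
echo '[0, 0, 0.05, 0, 0, 0, 0.38, 0, 0, 0.09, 0, 0, 0, 0.38, 0, 0, 0.109, 0, 0, 0, 0.38, 0, 0, 0.109, 0, 0, 0, 0.38, 0, 0, 0.109, 0, 0, 0, 0, 0, 0, 0.109, 0, 0, 0, 0, 0, 0, 0.109, 0, 0, 0, 0, 0, 0, 0.109, 0, 0, 0, 0]' > next.json && python3 jog.py next.json
echo '[0, 0, -0.03, 0, 0, 0, 0, 0, 0, -0.08, 0, 0, 0, 0, 0, 0, -0.13, 0, 0, 0, 0, 0, 0, -0.13, 0, 0, 0, 0]' > next.json && python3 jog.py next.json
python3 -c "
from h import *
go(*cr(.003,-.042),.14,YAW)"
```

```text
time_s: 14.0
eef_pos: [0.5958, -0.3095, 0.012]
eef_rot: [0.002, 0.673, 0.739, 0.0]
wrist_force: [-0.1, -0.2, 5.9]
opening: 0.206
grasp_force: 59.5
time_s: 14.5
eef_pos: [0.5974, -0.3106, 0.1459]
eef_rot: [0.005, 0.673, 0.739, 0.0]
wrist_force: [-0.1, -0.2, -2.8]
opening: 0.206
grasp_force: 59.0
t 14.5 TCP [ 0.5974 -0.3106  0.1459] shift [ 0.2733 -0.0415  0.0037] rot [ 1.100e-02 -1.000e-03  1.728e+00]
```

```bash
echo '[0.04, -0.01, 0, 0, 0, 0.18, 0, 0.08, -0.02, 0, 0, 0, 0.36, 0, 0.12, -0.03, 0, 0, 0, 0.54, 0, 0.16, -0.04, 0, 0, 0, 0.72, 0, 0.2, -0.0415, 0, 0, 0, 0.9, 0, 0.24, -0.0415, 0, 0, 0, 1.08, 0, 0.2733, -0.0415, 0, 0, 0, 1.26, 0, 0.2733, -0.0415, 0, 0, 0, 1.44, 0, 0.2733, -0.0415, 0, 0, 0, 1.62, 0, 0.2733, -0.0415, 0.0037, 0, 0, 1.728, 0]' > next.json && python3 jog.py next.json
echo '[0, 0, 0, 0, 0, 0, 0, 0, 0, 0, 0, 0, 0, 0]' > next.json && python3 jog.py next.json
python3 -c "
from h import *
go(*cr(.003,-.042),.038,YAW)"
```

```text
time_s: 15.75
eef_pos: [0.527, -0.0398, 0.135]
eef_rot: [-0.0, 0.999, -0.034, -0.001]
wrist_force: [0.4, -0.5, -1.8]
opening: 0.202
grasp_force: 59.2
time_s: 16.0
eef_pos: [0.5274, -0.0402, 0.1356]
eef_rot: [-0.0, 1.0, -0.031, -0.001]
wrist_force: [-0.0, 0.3, -1.5]
opening: 0.204
grasp_force: 59.2
t 16.0 TCP [ 0.5274 -0.0402  0.1356] shift [0.0036 0.0019 0.0976] rot [-0.     0.001  0.002]
```

```bash
echo '[0.003, 0.002, 0.05, 0, 0, 0, 0, 0.003, 0.002, 0.08, 0, 0, 0, 0, 0.003, 0.002, 0.096, 0, 0, 0, 0, 0.003, 0.002, 0.099, 0, 0, 0, 0, 0.003, 0.002, 0.101, 0, 0, 0, 0, 0.003, 0.002, 0.103, 0, 0, 0, 0, 0.003, 0.002, 0.103, 0, 0, 0, 0]' > next.json && python3 jog.py next.json
echo '[0, 0, 0.002, 0, 0, 0, 0, 0, 0, 0.002, 0, 0, 0, 0]' > next.json && python3 jog.py next.json
```

```text
time_s: 16.88
eef_pos: [0.5315, -0.0426, 0.0341]
eef_rot: [0.0, 0.999, -0.032, 0.001]
wrist_force: [0.2, 0.8, -1.4]
opening: 0.206
grasp_force: 59.2
time_s: 17.12
eef_pos: [0.5319, -0.0419, 0.033]
eef_rot: [-0.0, 0.999, -0.032, 0.001]
wrist_force: [-2.2, 5.2, 9.4]
opening: 0.204
grasp_force: 60.5
```

```bash
echo '[-0.002, 0, 0, 0, 0, 0, 0, -0.003, 0, 0, 0, 0, 0, 0, -0.003, 0, 0, 0, 0, 0, 0]' > next.json && python3 jog.py next.json
for i in 1 2; do echo '[-0.0015, 0, 0, 0, 0, 0, 0, -0.0015, 0, 0, 0, 0, 0, 0]' > next.json && python3 jog.py next.json | grep -E 'pos|wrist'; done
python3 -c "
from h import *
print(incr(pose()[1]))
p=ctrl.camera_params('wrist');im,_=shot('wrist','g7')
g=im[80:135,275:290].mean((1,2));print(g.round(0)[::2])"
```

```text
time_s: 17.5
eef_pos: [0.5303, -0.0419, 0.0331]
eef_rot: [-0.0, 0.999, -0.032, 0.003]
wrist_force: [3.8, 5.2, 4.1]
opening: 0.205
grasp_force: 59.7
eef_pos: [0.5288, -0.0418, 0.0331]
wrist_force: [3.5, 4.3, 4.2]
eef_pos: [0.5273, -0.0417, 0.0331]
wrist_force: [4.5, 4.9, 3.4]
[-0.00037191 -0.04159192]
[ 71.  72.  74.  76.  77.  78.  79.  80.  81.  81.  80.  74.  71.  67.
  67.  68.  66.  55.  77.  92. 184. 222. 224. 224. 224. 223. 223. 223.]
```

```bash
for i in 1 2 3; do echo '[-0.001, 0, 0, 0, 0, 0, 0, -0.001, 0, 0, 0, 0, 0, 0]' > next.json && python3 jog.py next.json | grep -E 'pos|wrist'; done
```

```text
eef_pos: [0.527, -0.0417, 0.0332]
wrist_force: [5.4, 5.2, 2.6]
eef_pos: [0.527, -0.0419, 0.0334]
wrist_force: [8.4, 5.1, -0.9]
eef_pos: [0.5269, -0.0421, 0.0338]
wrist_force: [11.0, 4.2, -1.3]
```

```bash
echo '[0, 0, 0, 0, 0, 0, 0.38, 0, 0, 0, 0, 0, 0, 0.38, 0, 0, 0, 0, 0, 0, 0.38, 0, 0, -0.04, 0, 0, 0, 0.38, 0, 0, -0.09, 0, 0, 0, 0.38, 0, 0, -0.11, 0, 0, 0, 0.38, 0, 0, -0.11, 0, 0, 0, 0.38]' > next.json && python3 jog.py next.json | grep -E 'time|pos|open'
python3 -c "
from h import *
im,p=shot('wrist','g8')
go(.547,-.314,.11,95.6)"
```

```text
time_s: 19.68
eef_pos: [0.5229, -0.0424, 0.1429]
opening: 0.38
t 19.73 TCP [ 0.5218 -0.042   0.1413] shift [0.0426 0.2698 0.0314] rot [ 1.000e-03 -0.000e+00 -1.733e+00]
```

```bash
echo '[0.01, 0.05, 0, 0, 0, -0.18, 0.38, 0.02, 0.1, 0, 0, 0, -0.36, 0.38, 0.03, 0.15, 0, 0, 0, -0.54, 0.38, 0.0426, 0.2, 0, 0, 0, -0.72, 0.38, 0.0426, 0.24, 0, 0, 0, -0.9, 0.38, 0.0426, 0.2698, 0, 0, 0, -1.08, 0.38, 0.0426, 0.2698, 0, 0, 0, -1.26, 0.38, 0.0426, 0.2698, 0, 0, 0, -1.44, 0.38, 0.0426, 0.2698, 0.01, 0, 0, -1.62, 0.38, 0.0426, 0.2698, 0.0314, 0, 0, -1.733, 0.38]' > next.json && python3 jog.py next.json | grep pos
echo '[0, 0, 0, 0, 0, 0, 0.38, 0, 0, 0, 0, 0, 0, 0.38]' > next.json && python3 jog.py next.json | grep pos
python3 -c "
from shafts import *
im,p=shot('wrist','g9')
for s in shafts(im,p): print([cast(p,e,.014)[0].round(4) for e in s[0]],np.round(s[0],0).tolist(),s[1:])
go(.547,-.314,.010,95.6)"
```

```text
eef_pos: [0.5465, -0.3137, 0.108]
eef_pos: [0.5466, -0.3137, 0.1091]
[array([ 0.4469, -0.2439,  0.014 ]), array([ 0.4559, -0.3974,  0.014 ])] [[145.0, 104.0], [162.0, 300.0]] (21.56049346923828, 196.35792541503906)
[array([ 0.4967, -0.2384,  0.014 ]), array([ 0.5133, -0.4067,  0.014 ])] [[219.0, 103.0], [231.0, 315.0]] (29.484811782836914, 212.17445373535156)
[array([ 0.54 , -0.24 ,  0.014]), array([ 0.5552, -0.3977,  0.014 ])] [[282.0, 112.0], [282.0, 310.0]] (27.999996185302734, 197.99996948242188)
[array([ 0.5874, -0.3505,  0.014 ]), array([ 0.6022, -0.3974,  0.014 ])] [[328.0, 263.0], [338.0, 314.0]] (15.603093147277832, 52.5222282409668)
t 21.27 TCP [ 0.547  -0.314   0.1099] shift [-0.     -0.      0.0999] rot [-0.    -0.    -0.001]
```

```bash
echo '[0, 0, 0.05, 0, 0, 0, 0.38, 0, 0, 0.085, 0, 0, 0, 0.38, 0, 0, 0.1, 0, 0, 0, 0.38, 0, 0, 0.1, 0, 0, 0, 0.38, 0, 0, 0.1, 0, 0, 0, 0, 0, 0, 0.1, 0, 0, 0, 0, 0, 0, 0.1, 0, 0, 0, 0, 0, 0, 0.1, 0, 0, 0, 0]' > next.json && python3 jog.py next.json|grep -vE 'rot|time'
echo '[0, 0, -0.03, 0, 0, 0, 0, 0, 0, -0.08, 0, 0, 0, 0, 0, 0, -0.13, 0, 0, 0, 0, 0, 0, -0.13, 0, 0, 0, 0]' > next.json && python3 jog.py next.json|grep -vE 'rot|time'
python3 -c "
from h import *
go(*cr(.005,.042),.14,YAW)"
```

```text
eef_pos: [0.5482, -0.3148, 0.0118]
wrist_force: [0.0, 0.7, 6.8]
opening: 0.204
grasp_force: 59.5
eef_pos: [0.5496, -0.316, 0.1453]
wrist_force: [-0.1, -0.9, -3.4]
opening: 0.209
grasp_force: 59.3
t 22.77 TCP [ 0.5496 -0.316   0.1453] shift [0.3569 0.0236 0.0029] rot [ 1.100e-02 -1.000e-03  1.733e+00]
```

```bash
echo '[0.05, 0.004, 0, 0, 0, 0.18, 0, 0.1, 0.008, 0, 0, 0, 0.36, 0, 0.15, 0.012, 0, 0, 0, 0.54, 0, 0.2, 0.016, 0, 0, 0, 0.72, 0, 0.25, 0.0236, 0, 0, 0, 0.9, 0, 0.3, 0.0236, 0, 0, 0, 1.08, 0, 0.35, 0.0236, 0, 0, 0, 1.26, 0, 0.3569, 0.0236, 0, 0, 0, 1.44, 0, 0.3569, 0.0236, 0, 0, 0, 1.62, 0, 0.3569, 0.0236, 0.003, 0, 0, 1.733, 0]' > next.json && python3 jog.py next.json |grep -vE 'rot|time'
echo '[0, 0, 0, 0, 0, 0, 0, 0, 0, 0, 0, 0, 0, 0]' > next.json && python3 jog.py next.json |grep -vE 'rot|time'
python3 -c "
from h import *
go(*cr(.005,.042),.040,YAW)"
```

```text
eef_pos: [0.5343, 0.0442, 0.1351]
wrist_force: [-0.6, -0.7, -2.3]
opening: 0.2
grasp_force: 59.3
eef_pos: [0.5349, 0.0436, 0.136]
wrist_force: [-0.2, -0.4, -3.0]
opening: 0.207
grasp_force: 59.3
t 24.27 TCP [0.5349 0.0436 0.136 ] shift [0.0035 0.002  0.096 ] rot [-0.     0.002  0.002]
```

```bash
echo '[0.003, 0.002, 0.05, 0, 0, 0, 0, 0.003, 0.002, 0.08, 0, 0, 0, 0, 0.003, 0.002, 0.095, 0, 0, 0, 0, 0.003, 0.002, 0.099, 0, 0, 0, 0, 0.003, 0.002, 0.102, 0, 0, 0, 0, 0.003, 0.002, 0.104, 0, 0, 0, 0, 0.003, 0.002, 0.104, 0, 0, 0, 0]' > next.json && python3 jog.py next.json |grep -vE 'rot|time'
echo '[0, 0, 0.0015, 0, 0, 0, 0, 0, 0, 0.0015, 0, 0, 0, 0]' > next.json && python3 jog.py next.json |grep -vE 'rot|time'
echo '[-0.002, 0, 0, 0, 0, 0, 0, -0.004, 0, 0, 0, 0, 0, 0, -0.004, 0, 0, 0, 0, 0, 0]' > next.json && python3 jog.py next.json |grep -vE 'rot|time'
python3 -c "
from h import *
print(incr(pose()[1]))"
```

```text
eef_pos: [0.5392, 0.0414, 0.0337]
wrist_force: [1.3, 0.5, -2.2]
opening: 0.204
grasp_force: 59.3
eef_pos: [0.5395, 0.0419, 0.0328]
wrist_force: [-0.9, 3.1, 5.0]
opening: 0.2
grasp_force: 60.4
eef_pos: [0.5364, 0.0422, 0.0328]
wrist_force: [3.7, 5.5, 4.0]
opening: 0.204
grasp_force: 59.9
[0.00321658 0.04265324]
```

```bash
for i in 1 2 3 4 5; do echo '[-0.0012, 0, 0, 0, 0, 0, 0, -0.0012, 0, 0, 0, 0, 0, 0]' > next.json && python3 jog.py next.json | grep -E 'pos|wrist'; done
```

```text
eef_pos: [0.5353, 0.0422, 0.0328]
wrist_force: [3.3, 5.2, 2.1]
eef_pos: [0.5341, 0.0423, 0.0328]
wrist_force: [3.0, 5.2, 1.8]
eef_pos: [0.533, 0.0424, 0.0328]
wrist_force: [2.9, 4.2, 2.8]
eef_pos: [0.5328, 0.0422, 0.033]
wrist_force: [6.5, 4.3, 0.1]
eef_pos: [0.5328, 0.042, 0.0333]
wrist_force: [8.7, 4.0, -1.3]
```

```bash
echo '[0, 0, 0, 0, 0, 0, 0.38, 0, 0, 0, 0, 0, 0, 0.38, 0, 0, 0, 0, 0, 0, 0.38, 0, 0, -0.04, 0, 0, 0, 0.38, 0, 0, -0.09, 0, 0, 0, 0.38, 0, 0, -0.15, 0, 0, 0, 0.38, 0, 0, -0.18, 0, 0, 0, 0.38]' > next.json && python3 jog.py next.json | grep -E 'time|pos|open'
python3 -c "
from h import *
im,p=shot('wrist','ga')
go(.60,.31,.25,9)"
```

```text
time_s: 27.9
eef_pos: [0.5296, 0.0418, 0.215]
opening: 0.381
t 27.95 TCP [0.5312 0.0417 0.2182] shift [ 0.0518 -0.2722 -0.0315] rot [ 0.002 -0.009 -0.221]
```

View pics/ga.png

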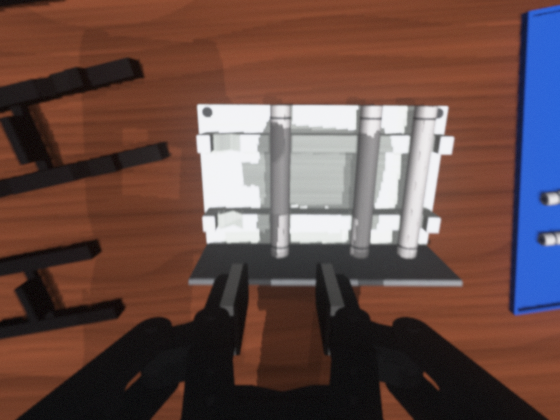

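```bash
echo '[0.01, -0.06, -0.03, 0, 0, -0.05, 0.5, 0.02, -0.12, -0.03, 0, 0, -0.1, 0.5, 0.03, -0.18, -0.03, 0, 0, -0.15, 0.5, 0.04, -0.23, -0.03, 0, 0, -0.22, 0.5, 0.052, -0.272, -0.03, 0, 0, -0.22, 0.5, 0.052, -0.272, -0.03, 0, 0, -0.22, 0.5, 0.052, -0.272, -0.03, 0, 0, -0.22, 0.5]' > next.json && python3 jog.py next.json | grep -E 'time|pos|open'
python3 -c "
from h import *
im,p=shot('wrist','gb');np.save('gbp.npy',p,allow_pickle=True);im,p=shot('side','sb')"
```

```text
time_s: 28.82
eef_pos: [0.5973, 0.3097, 0.2404]
opening: 0.5
```

View pics/gb.png

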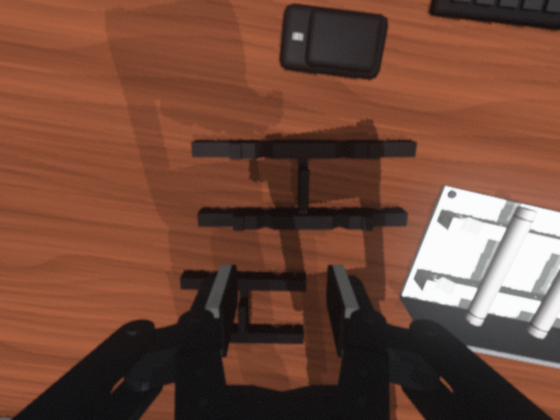

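Run:
```python
from h import *
p=np.load('gbp.npy',allow_pickle=True).item();pt=ctrl.camera_params('top')
c=lambda u,v,z:cast(p,(u,v),z)[0].round(4)
a,b=c(192,145,.036),c(416,145,.036);print('far',a,b,(a+b)/2,np.degrees(np.arctan2(*(a-b)[1::-1])))
a,b=c(198,213,.036),c(407,213,.036);print('near',a,b,(a+b)/2,np.degrees(np.arctan2(*(a-b)[1::-1])))
print('rib',c(304,157,.044),c(304,213,.044))
n1,n2=c(181,276,.033),c(305,276,.033);print('narrow',(n1+n2)/2,n1,n2,c(243,294,.041))
g=cv2.cvtColor(cv2.imread('pics/top0.png'),6);cv2.imwrite('pics/tc.png',cv2.resize(np.clip(cv2.imread('pics/top0.png')[175:300,65:180].astype(int)*2,0,255).astype(np.uint8),None,fx=5,fy=4.7))
go(.58,.31,.15,9)
```

```text
far [0.6203 0.4062 0.036 ] [0.6561 0.1786 0.036 ] [0.6382 0.2924 0.036 ] 98.93901295686959
near [0.5473 0.3945 0.036 ] [0.583  0.1675 0.036 ] [0.56515 0.281   0.036  ] 98.93762772676166
rib [0.6272 0.291  0.044 ] [0.568  0.2803 0.044 ]
narrow [0.4755  0.33645 0.033  ] [0.4641 0.409  0.033 ] [0.4869 0.2639 0.033 ] [0.4563 0.3333 0.041 ]
t 28.93 TCP [0.5976 0.309  0.2411] shift [-0.0172 -0.0038  0.0911] rot [ 0.     0.001 -0.002]
```

View pics/tc.png

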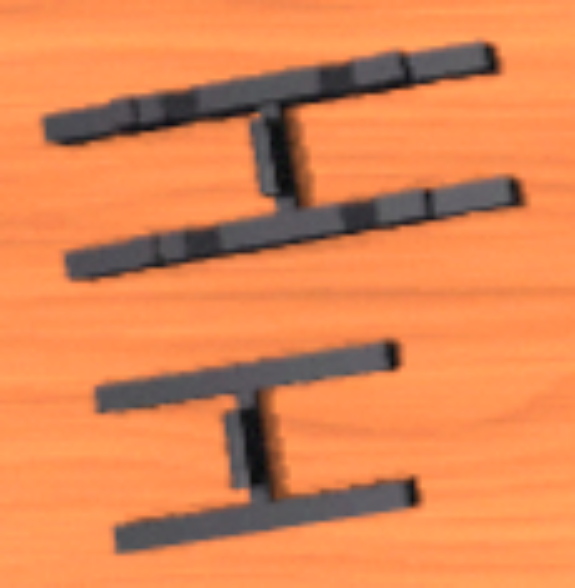

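Run:
```python
from h import *
p=np.load('gbp.npy',allow_pickle=True).item();pt=ctrl.camera_params('top')
print('screw',incr(cast(p,(452,194),.008)[0]))
print(cast(p,(445,187),.008)[0],cast(p,(401,295),.008)[0])
im,pt=shot('top','t2');d=cv2.absdiff(im,cv2.imread('pics/top0.png')).max(2)
hsv=cv2.cvtColor(im,cv2.COLOR_BGR2HSV)
cv2.imwrite('pics/tc2.png',cv2.resize(np.clip(im[130:300,65:300].astype(int)*2,0,255).astype(np.uint8),None,fx=3,fy=3))
```

```text
screw [0.0684102  0.11447576]
[0.61288322 0.12029529 0.008     ] [0.46511653 0.131829   0.008     ]
```

View pics/tc2.png

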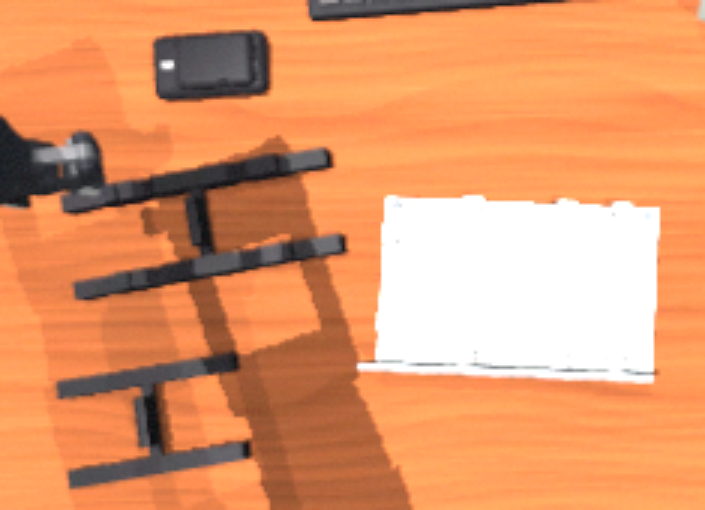

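```bash
python3 -c "
from h import *
go(.600,.286,.12,8.95)"
```

```text
t 28.98 TCP [0.5978 0.3089 0.2414] shift [-0.0013  0.0229  0.1214] rot [ 0.     0.    -0.002]
```

```bash
echo '[0, 0.012, 0.05, 0, 0, 0, 0.5, -0.001, 0.023, 0.1, 0, 0, 0, 0.5, -0.001, 0.023, 0.12, 0, 0, 0, 0.5, -0.001, 0.023, 0.12, 0, 0, 0, 0.5, -0.001, 0.023, 0.12, 0, 0, 0, 0.5]' > next.json && python3 jog.py next.json | grep -E 'time|pos|open'
python3 -c "
from h import *
im,p=shot('wrist','gc');np.save('gcp.npy',p,allow_pickle=True)
go(.600,.286,.018,8.95)
cv2.imwrite('pics/gcb.png',np.clip(im.astype(int)*2,0,255).astype(np.uint8))"
```

```text
time_s: 29.6
eef_pos: [0.602, 0.2879, 0.124]
opening: 0.497
t 29.65 TCP [0.6021 0.288  0.1242] shift [-0.0028  0.0018  0.1062] rot [-0.001 -0.004 -0.   ]
```

View pics/gcb.png

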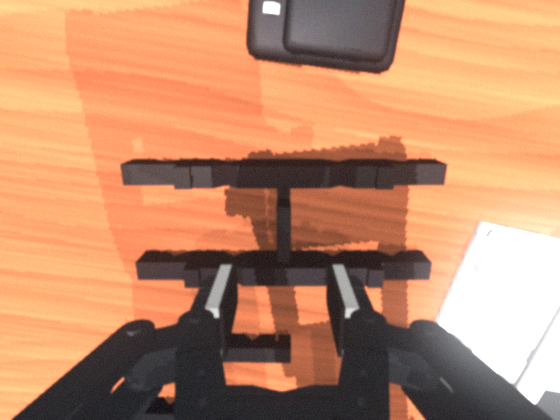

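Run:
```python
from h import *
p=np.load('gcp.npy',allow_pickle=True).item();im=cv2.imread('pics/gc.png')
_,P,Q=pose()
print(np.int32(im[140:300:2,300:330].mean((1,2))))
print(np.int32(im[220,270:300].mean(1)))
for v in (158,185,250,283):
  for z in(.0,.020,.033): print(v,z,Q.apply(cast(p,(283,v),z)[0]-P,inverse=True)[:2].round(4))
```

```text
[ 99 100 102 104  93  69  55  53  51  41  22  19  19  22  24  24  25  24
  24  24  24  23  24  25  46  61  60  60  60  61  63  64  61  58  55  56
  58  60  59  57  56  56  57  56  52  49  48  49  50  51  50  45  39  50
  64  43  21  17  16  16  16  15  16  17  26  33  33  33  33  32  33  33
  36  64  82  84  84  81  81  83]
[43 41 43 41 39 38 32 25 25 26 26 24 25 24 26 26 29 24 26 29 36 52 57 61
 62 59 60 57 60 59]
158 0.0 [0.0379 0.0015]
158 0.02 [0.0413 0.0014]
158 0.033 [0.0434 0.0014]
185 0.0 [0.0157 0.0015]
185 0.02 [0.0207 0.0015]
185 0.033 [0.024  0.0014]
250 0.0 [-0.0428  0.0016]
250 0.02 [-0.0334  0.0015]
250 0.033 [-0.0273  0.0015]
283 0.0 [-0.0756  0.0016]
283 0.02 [-0.0638  0.0015]
283 0.033 [-0.0561  0.0015]
```

```bash
echo '[-0.0105, 0.0015, 0.03, 0, 0, 0, 0.45, -0.0105, 0.0015, 0.07, 0, 0, 0, 0.45, -0.0105, 0.0015, 0.095, 0, 0, 0, 0.45, -0.0105, 0.0015, 0.106, 0, 0, 0, 0.45, -0.0105, 0.0015, 0.106, 0, 0, 0, 0, -0.0105, 0.0015, 0.106, 0, 0, 0, 0, -0.0105, 0.0015, 0.106, 0, 0, 0, 0, -0.0105, 0.0015, 0.106, 0, 0, 0, 0, -0.0105, 0.0015, 0.106, 0, 0, 0, 0]' > next.json && python3 jog.py next.json | grep -vE 'rot'
echo '[0, 0, -0.03, 0, 0, 0, 0, 0, 0, -0.08, 0, 0, 0, 0, 0, 0, -0.13, 0, 0, 0, 0, 0, 0, -0.15, 0, 0, 0, 0, 0, 0, -0.15, 0, 0, 0, 0]' > next.json && python3 jog.py next.json|grep -vE 'rot'
python3 -c "
from h import *
go(*cr(.0,.0),.17,YAW)"
```

```text
time_s: 30.78
eef_pos: [0.5916, 0.2846, 0.0172]
wrist_force: [0.1, 0.5, 6.2]
opening: 0.106
grasp_force: 61.8
time_s: 31.4
eef_pos: [0.5908, 0.2843, 0.1662]
wrist_force: [-0.5, 0.8, -3.9]
opening: 0.105
grasp_force: 60.7
t 31.4 TCP [0.5908 0.2843 0.1662] shift [-0.1038  0.2717 -0.0041] rot [-0.    -0.002  0.22 ]
```

```bash
echo '[-0.02, 0.05, -0.004, 0, 0, 0.05, 0, -0.04, 0.1, -0.004, 0, 0, 0.1, 0, -0.06, 0.15, -0.004, 0, 0, 0.15, 0, -0.08, 0.2, -0.004, 0, 0, 0.22, 0, -0.1, 0.24, -0.004, 0, 0, 0.22, 0, -0.104, 0.272, -0.004, 0, 0, 0.22, 0, -0.104, 0.272, -0.004, 0, 0, 0.22, 0, -0.104, 0.272, -0.004, 0, 0, 0.22, 0]' > next.json && python3 jog.py next.json|grep -vE 'rot'
python3 - <<'E'
from h import *
im,p=shot('wrist','gd');_,P,Q=pose()
hsv=im.max(2).astype(int)
for u in (70,120,200,240,320,360,440,490):
    c=(hsv[:,u]<45).astype(int);e=np.flatnonzero(np.diff(c));print(u,e[e<330])
print('row mid ribs',np.flatnonzero(np.diff((hsv[150,:]<45).astype(int))),np.flatnonzero(np.diff((hsv[190,:]<45).astype(int))))
go(*cr(0,0),.075,YAW)
E
```

```text
time_s: 32.4
eef_pos: [0.5284, -0.0002, 0.1672]
wrist_force: [-0.0, 0.0, -2.5]
opening: 0.102
grasp_force: 60.6
70 [173 217 313]
120 [174 175 176 189 211 225 321]
200 [316]
240 [199 200 201 204 205 208 210 211 212 215 216 221 287 288 289]
320 [175 176 177 190 192 196 197 198 199 208 209 214 215 217 218 219 280 284
 285]
360 [179 189 196 199 200 201 203 204 205 208 210 211 212 215 216 219 220 221
 318]
440 [173 188 195 225 320]
490 [175 183 187 217 313]
row mid ribs [] [ 43  44  64  65  72  73 114 250 251 255 256 257 258 259 260 262 264 266
 272 273 274 275 277 279 280 281 282 283 284 287 289 293 294 298 300 301
 302 303 305 309 310 312 317 318 320 321 323 325 327 329 330 333 335 340
 341 343 344 345 346 347 348 349 350 352 353 354 355 357 359 362 363 364
 368 369 376 377 381 382 390 392 413 432 433 446 496]
t 32.45 TCP [5.287e-01 2.000e-04 1.677e-01] shift [0.002  0.0003 0.0927] rot [-0.001  0.003  0.001]
```

```bash
python3 - <<'E'
from h import *
_,P,Q=pose();p=ctrl.camera_params('wrist')
for uv,h in[((120,225),.0361),((440,225),.0361),((120,174),0),((70,173),0),((490,175),0)]:
    print(Q.apply(cast(p,uv,P[2]-.0172+h)[0]-P,inverse=True).round(4))
E
echo '[0.002, 0, 0.04, 0, 0, 0, 0, 0.002, 0, 0.07, 0, 0, 0, 0, 0.002, 0, 0.09, 0, 0, 0, 0, 0.002, 0, 0.095, 0, 0, 0, 0, 0.002, 0, 0.095, 0, 0, 0, 0]' > next.json && python3 jog.py next.json|grep -vE 'rot'
```

```text
[ 0.0354 -0.064  -0.019 ]
[ 0.0354  0.0632 -0.0191]
[ 0.0482 -0.0785  0.0171]
[ 0.0487 -0.1028  0.0171]
[0.0477 0.1018 0.017 ]
time_s: 33.08
eef_pos: [0.5317, -0.0002, 0.0743]
wrist_force: [-0.5, 0.4, -2.5]
opening: 0.108
grasp_force: 60.4
```

```bash
echo '[-0.0015, 0, 0.004, 0, 0, 0, 0, -0.0015, 0, 0.008, 0, 0, 0, 0, -0.0015, 0, 0.012, 0, 0, 0, 0, -0.0015, 0, 0.015, 0, 0, 0, 0, -0.0015, 0, 0.015, 0, 0, 0, 0]' > next.json && python3 jog.py next.json|grep -vE 'rot'
echo '[0, 0, 0.001, 0, 0, 0, 0, 0, 0, 0.0025, 0, 0, 0, 0, 0, 0, 0.0025, 0, 0, 0, 0]' > next.json && python3 jog.py next.json|grep -vE 'rot'
python3 -c "
from h import *
print(incr(pose()[1]))"
```

```text
time_s: 33.7
eef_pos: [0.53, -0.0007, 0.0591]
wrist_force: [-0.3, -0.3, -3.0]
opening: 0.104
grasp_force: 60.4
time_s: 34.08
eef_pos: [0.5302, -0.0007, 0.0568]
wrist_force: [0.3, 0.3, -2.8]
opening: 0.104
grasp_force: 60.6
[-0.00020345 -0.00054319]
```

```bash
for i in 1 2; do echo '[0, 0, 0.0012, 0, 0, 0, 0, 0, 0, 0.0012, 0, 0, 0, 0]' > next.json && python3 jog.py next.json|grep -E 'pos|wrist'; done
```

```text
eef_pos: [0.5305, -0.0005, 0.056]
wrist_force: [0.7, 1.8, 0.1]
eef_pos: [0.5306, -0.0004, 0.0559]
wrist_force: [-5.1, 3.1, 11.6]
```

```bash
echo '[0, 0, 0, 0, 0, 0, 0.3, 0, 0, 0, 0, 0, 0, 0.35, 0, 0, 0, 0, 0, 0, 0.35, 0, 0, -0.04, 0, 0, 0, 0.35, 0, 0, -0.09, 0, 0, 0, 0.35, 0, 0, -0.11, 0, 0, 0, 0.35, 0, 0, -0.11, 0, 0, 0, 0.35]' > next.json && python3 jog.py next.json|grep -vE 'rot'
python3 - <<'E'
from h import *
im,p=shot('wrist','ge');_,P,Q=pose();v=im.max(2).astype(int)
for u in (70,120,150,410,440,490):
    e=np.flatnonzero(np.diff((v[:,u]<45).astype(int)));print(u,e[e<330])
for z in (.0745,):
    print([incr(cast(p,uv,z)[0]).round(4) for uv in[(120,225),(440,225)]])
np.save('gep.npy',p,allow_pickle=True)
go(.500,-.313,.11,94.7)
E
```

```text
time_s: 35.45
eef_pos: [0.5315, -0.0011, 0.1662]
wrist_force: [0.7, 0.0, -0.1]
opening: 0.354
grasp_force: 0.0
70 []
120 []
150 [241 248 259 261 319]
410 [239 249 318]
440 []
490 []
[array([-0.0053,  0.1204]), array([-0.0053, -0.1202])]
t 35.5 TCP [ 0.5304 -0.0008  0.1645] shift [-0.0103  0.3135  0.0546] rot [ 1.000e-03 -1.000e-03 -1.717e+00]
```

```bash
echo '[0, 0.06, 0, 0, 0, -0.18, 0.3, 0, 0.12, 0, 0, 0, -0.36, 0.3, -0.01, 0.18, 0, 0, 0, -0.54, 0.3, -0.01, 0.24, 0, 0, 0, -0.72, 0.3, -0.01, 0.29, 0, 0, 0, -0.9, 0.3, -0.01, 0.3135, 0, 0, 0, -1.08, 0.3, -0.01, 0.3135, 0, 0, 0, -1.26, 0.3, -0.01, 0.3135, 0, 0, 0, -1.44, 0.3, -0.01, 0.3135, 0.02, 0, 0, -1.62, 0.3, -0.01, 0.3135, 0.0546, 0, 0, -1.717, 0.3]' > next.json && python3 jog.py next.json | grep pos
echo '[0, 0, 0, 0, 0, 0, 0.3, 0, 0, 0, 0, 0, 0, 0.3]' > next.json && python3 jog.py next.json | grep pos
python3 - <<'E'
from shafts import *
p=np.load('gep.npy',allow_pickle=True).item();im=cv2.imread('pics/ge.png');v=(im.max(2)<60).astype(np.uint8);v[330:]=0;v[:100]=0
for k in cv2.findContours(v,0,2)[0]:
    if cv2.contourArea(k)>300:
        b=cv2.minAreaRect(k);print('dark',np.round(b[0]),np.round(b[1]),round(b[2],1))
im,p=shot('wrist','gf')
for s in shafts(im,p): print([cast(p,e,.011)[0].round(4) for e in s[0]],np.round(s[0],0).tolist(),s[1:])
go(.500,-.313,.0095,94.7)
E
```

```text
eef_pos: [0.5, -0.313, 0.1083]
eef_pos: [0.5, -0.3128, 0.1096]
dark [ 17. 274.] [20. 38.] 78.7
dark [282. 238.] [182. 317.] 90.0
[array([ 0.446 , -0.2443,  0.011 ]), array([ 0.4537, -0.3988,  0.011 ])] [[212.0, 114.0], [218.0, 305.0]] (20.19489288330078, 191.23117065429688)
[array([ 0.4724, -0.3571,  0.011 ]), array([ 0.4681, -0.4061,  0.011 ])] [[243.0, 262.0], [235.0, 313.0]] (15.296529769897461, 51.90924835205078)
[array([ 0.4939, -0.2393,  0.011 ]), array([ 0.5062, -0.3937,  0.011 ])] [[281.0, 112.0], [281.0, 304.0]] (20.0, 192.0)
[array([ 0.5334, -0.4107,  0.011 ]), array([ 0.4829, -0.4162,  0.011 ])] [[311.0, 323.0], [252.0, 325.0]] (1.7799582481384277, 59.031219482421875)
[array([ 0.5347, -0.3521,  0.011 ]), array([ 0.5469, -0.4004,  0.011 ])] [[320.0, 262.0], [328.0, 314.0]] (15.585142135620117, 52.610164642333984)
t 37.05 TCP [ 0.5005 -0.3133  0.1105] shift [ 0.0004 -0.0005  0.101 ] rot [ 0.001  0.001 -0.002]
```

```bash
echo '[0, 0, 0.05, 0, 0, 0, 0.3, 0, 0, 0.085, 0, 0, 0, 0.3, 0, 0, 0.101, 0, 0, 0, 0.3, 0, 0, 0.101, 0, 0, 0, 0.3, 0, 0, 0.101, 0, 0, 0, 0, 0, 0, 0.101, 0, 0, 0, 0, 0, 0, 0.101, 0, 0, 0, 0, 0, 0, 0.101, 0, 0, 0, 0]' > next.json && python3 jog.py next.json|grep -vE 'rot|time'
echo '[0, 0, -0.03, 0, 0, 0, 0, 0, 0, -0.08, 0, 0, 0, 0, 0, 0, -0.13, 0, 0, 0, 0, 0, 0, -0.15, 0, 0, 0, 0]' > next.json && python3 jog.py next.json|grep -vE 'rot|time'
python3 -c "
from h import *
go(*cr(.005,-.042),.17,YAW)"
```

```text
eef_pos: [0.5013, -0.314, 0.0107]
wrist_force: [-0.1, 1.0, 6.2]
opening: 0.124
grasp_force: 59.1
eef_pos: [0.5015, -0.3141, 0.1629]
wrist_force: [-0.3, 0.1, -2.9]
opening: 0.126
grasp_force: 58.9
t 38.55 TCP [ 0.5015 -0.3141  0.1629] shift [ 0.2682  0.0534 -0.008 ] rot [ 0.007 -0.     1.717]
```

```bash
echo '[0.04, 0.01, -0.008, 0, 0, 0.18, 0, 0.08, 0.02, -0.008, 0, 0, 0.36, 0, 0.12, 0.03, -0.008, 0, 0, 0.54, 0, 0.16, 0.04, -0.008, 0, 0, 0.72, 0, 0.2, 0.0534, -0.008, 0, 0, 0.9, 0, 0.24, 0.0534, -0.008, 0, 0, 1.08, 0, 0.2682, 0.0534, -0.008, 0, 0, 1.26, 0, 0.2682, 0.0534, -0.008, 0, 0, 1.44, 0, 0.2682, 0.0534, -0.008, 0, 0, 1.62, 0, 0.2682, 0.0534, -0.008, 0, 0, 1.717, 0]' > next.json && python3 jog.py next.json |grep -vE 'rot|time'
echo '[0, 0, 0, 0, 0, 0, 0, 0, 0, 0, 0, 0, 0, 0]' > next.json && python3 jog.py next.json |grep -vE 'rot|time'
python3 -c "
from h import *
go(*cr(.006,-.042),.082,YAW)"
```

```text
eef_pos: [0.5312, -0.041, 0.167]
wrist_force: [-0.5, -0.9, -0.9]
opening: 0.129
grasp_force: 58.9
eef_pos: [0.5313, -0.0413, 0.1669]
wrist_force: [0.3, -0.4, -1.6]
opening: 0.126
grasp_force: 58.9
t 40.05 TCP [ 0.5313 -0.0413  0.1669] shift [0.0025 0.0011 0.0849] rot [0.    0.    0.002]
```

```bash
echo '[0.0025, 0.001, 0.04, 0, 0, 0, 0, 0.0025, 0.001, 0.07, 0, 0, 0, 0, 0.0025, 0.001, 0.085, 0, 0, 0, 0, 0.0025, 0.001, 0.088, 0, 0, 0, 0, 0.0025, 0.001, 0.09, 0, 0, 0, 0, 0.0025, 0.001, 0.09, 0, 0, 0, 0]' > next.json && python3 jog.py next.json |grep -vE 'rot|time'
for i in 1 2; do echo '[0, 0, 0.0015, 0, 0, 0, 0, 0, 0, 0.0015, 0, 0, 0, 0]' > next.json && python3 jog.py next.json |grep -E 'pos|wrist';done
python3 -c "
from h import *
print(incr(pose()[1]))"
```

```text
eef_pos: [0.5346, -0.0426, 0.0779]
wrist_force: [-0.4, -0.5, -1.9]
opening: 0.123
grasp_force: 58.9
eef_pos: [0.5339, -0.0424, 0.0756]
wrist_force: [0.0, 0.7, -1.4]
eef_pos: [0.5337, -0.0424, 0.0737]
wrist_force: [0.4, 0.7, -1.0]
[ 0.00598713 -0.04189576]
```

```bash
for i in 1 2; do echo '[0, 0, 0.0012, 0, 0, 0, 0, 0, 0, 0.0012, 0, 0, 0, 0]' > next.json && python3 jog.py next.json |grep -E 'pos|wrist';done
```

```text
eef_pos: [0.5337, -0.0424, 0.0725]
wrist_force: [0.0, 0.1, -1.7]
eef_pos: [0.5339, -0.0425, 0.0721]
wrist_force: [-2.2, 1.1, 5.1]
```

```bash
echo '[-0.002, 0, 0, 0, 0, 0, 0, -0.004, 0, 0, 0, 0, 0, 0, -0.004, 0, 0, 0, 0, 0, 0]' > next.json && python3 jog.py next.json |grep -E 'pos|wrist'
for i in 1 2 3; do echo '[-0.0012, 0, 0, 0, 0, 0, 0, -0.0012, 0, 0, 0, 0, 0, 0]' > next.json && python3 jog.py next.json | grep -E 'pos|wrist'; done
```

```text
eef_pos: [0.5306, -0.0423, 0.0721]
wrist_force: [3.5, 1.7, 3.3]
eef_pos: [0.5294, -0.0422, 0.072]
wrist_force: [4.7, 2.2, 5.4]
eef_pos: [0.5282, -0.0421, 0.072]
wrist_force: [4.6, 1.4, 4.3]
eef_pos: [0.5271, -0.042, 0.0721]
wrist_force: [4.4, 2.5, 4.7]
```

```bash
echo '[0, 0, -0.0006, 0, 0, 0, 0, 0, 0, -0.0006, 0, 0, 0, 0]' > next.json && python3 jog.py next.json | grep -E 'pos|wrist'
for i in 1 2 3; do echo '[-0.0012, 0, 0, 0, 0, 0, 0, -0.0012, 0, 0, 0, 0, 0, 0]' > next.json && python3 jog.py next.json | grep -E 'pos|wrist'; done
```

```text
eef_pos: [0.5268, -0.042, 0.0721]
wrist_force: [5.5, 1.7, 1.1]
eef_pos: [0.5268, -0.0422, 0.0724]
wrist_force: [10.4, 1.7, -0.8]
eef_pos: [0.5267, -0.0424, 0.0729]
wrist_force: [11.7, 0.5, -1.0]
eef_pos: [0.5266, -0.0425, 0.0733]
wrist_force: [16.5, 1.0, -2.3]
```

```bash
echo '[0.001, 0, 0, 0, 0, 0, 0, 0.002, 0, 0.001, 0, 0, 0, 0, 0.002, 0, 0.001, 0, 0, 0, 0.3, 0.002, 0, 0.001, 0, 0, 0, 0.3, 0.002, 0, 0.001, 0, 0, 0, 0.3, 0.002, 0, -0.04, 0, 0, 0, 0.3, 0.002, 0, -0.08, 0, 0, 0, 0.3, 0.002, 0, -0.1, 0, 0, 0, 0.3, 0.002, 0, -0.1, 0, 0, 0, 0.3]' > next.json && python3 jog.py next.json|grep -vE 'rot'
python3 - <<'E'
from h import *
im,p=shot('wrist','gg');np.save('ggp.npy',p,allow_pickle=True)
hsv=cv2.cvtColor(im,cv2.COLOR_BGR2HSV)
m=((hsv[...,1]<70)&(hsv[...,2]>90)).astype(np.uint8)
print('col280 profile',[(v,int(im[v,281].max())) for v in range(60,300,6)])
go(.450,-.319,.11,93)
E
```

```text
time_s: 45.05
eef_pos: [0.5254, -0.0422, 0.1735]
wrist_force: [-0.7, -0.2, 0.1]
opening: 0.297
grasp_force: 0.0
col280 profile [(60, 148), (66, 147), (72, 158), (78, 157), (84, 159), (90, 158), (96, 166), (102, 129), (108, 160), (114, 251), (120, 251), (126, 116), (132, 185), (138, 184), (144, 185), (150, 184), (156, 183), (162, 155), (168, 147), (174, 147), (180, 145), (186, 145), (192, 143), (198, 145), (204, 180), (210, 180), (216, 181), (222, 180), (228, 153), (234, 155), (240, 151), (246, 176), (252, 242), (258, 242), (264, 240), (270, 241), (276, 241), (282, 240), (288, 160), (294, 239)]
t 45.1 TCP [ 0.5244 -0.0419  0.1719] shift [-0.0565  0.2813  0.062 ] rot [ 0.     0.    -1.687]
```

```bash
echo '[-0.01, 0.05, 0, 0, 0, -0.18, 0.3, -0.02, 0.1, 0, 0, 0, -0.36, 0.3, -0.03, 0.15, 0, 0, 0, -0.54, 0.3, -0.04, 0.2, 0, 0, 0, -0.72, 0.3, -0.05, 0.25, 0, 0, 0, -0.9, 0.3, -0.0565, 0.2813, 0, 0, 0, -1.08, 0.3, -0.0565, 0.2813, 0, 0, 0, -1.26, 0.3, -0.0565, 0.2813, 0.01, 0, 0, -1.44, 0.3, -0.0565, 0.2813, 0.03, 0, 0, -1.62, 0.3, -0.0565, 0.2813, 0.062, 0, 0, -1.687, 0.3]' > next.json && python3 jog.py next.json | grep pos
echo '[0, 0, 0, 0, 0, 0, 0.3, 0, 0, 0, 0, 0, 0, 0.3]' > next.json && python3 jog.py next.json | grep pos
python3 - <<'E'
from shafts import *
im,p=shot('wrist','gh')
for s in shafts(im,p): print([cast(p,e,.011)[0].round(4) for e in s[0]],np.round(s[0],0).tolist(),s[1:])
go(.450,-.319,.0105,93)
E
```

```text
eef_pos: [0.4497, -0.3187, 0.1083]
eef_pos: [0.45, -0.3188, 0.1099]
[array([ 0.4212, -0.3623,  0.011 ]), array([ 0.4151, -0.4121,  0.011 ])] [[243.0, 262.0], [235.0, 314.0]] (15.645967483520508, 52.76215744018555)
[array([ 0.4464, -0.2444,  0.011 ]), array([ 0.4542, -0.399 ,  0.011 ])] [[282.0, 111.0], [282.0, 303.0]] (19.0, 192.0)
[array([ 0.4806, -0.4172,  0.011 ]), array([ 0.4463, -0.4204,  0.011 ])] [[311.0, 323.0], [271.0, 324.0]] (1.8954253196716309, 40.010704040527344)
[array([ 0.4836, -0.3591,  0.011 ]), array([ 0.4945, -0.408 ,  0.011 ])] [[320.0, 262.0], [328.0, 314.0]] (15.762310981750488, 52.75849151611328)
[array([ 0.6386, -0.4021,  0.011 ]), array([ 0.5619, -0.411 ,  0.011 ])] [[497.0, 316.0], [406.0, 321.0]] (8.041903495788574, 91.24365997314453)
t 46.65 TCP [ 0.4505 -0.3193  0.1107] shift [ 0.0003 -0.0005  0.1002] rot [ 0.     0.001 -0.002]
```

```bash
echo '[0, 0, 0.05, 0, 0, 0, 0.3, 0, 0, 0.085, 0, 0, 0, 0.3, 0, 0, 0.101, 0, 0, 0, 0.3, 0, 0, 0.101, 0, 0, 0, 0.3, 0, 0, 0.101, 0, 0, 0, 0, 0, 0, 0.101, 0, 0, 0, 0, 0, 0, 0.101, 0, 0, 0, 0, 0, 0, 0.101, 0, 0, 0, 0]' > next.json && python3 jog.py next.json|grep -vE 'rot|time'
echo '[0, 0, -0.03, 0, 0, 0, 0, 0, 0, -0.08, 0, 0, 0, 0, 0, 0, -0.13, 0, 0, 0, 0, 0, 0, -0.16, 0, 0, 0, 0]' > next.json && python3 jog.py next.json|grep -vE 'rot|time'
python3 -c "
from h import *
go(*cr(.006,.042),.17,YAW)"
```

```text
eef_pos: [0.4512, -0.32, 0.0108]
wrist_force: [-1.2, 0.7, 6.5]
opening: 0.123
grasp_force: 59.1
eef_pos: [0.4509, -0.3197, 0.1723]
wrist_force: [0.0, 0.1, -1.9]
opening: 0.125
grasp_force: 58.9
t 48.15 TCP [ 0.4509 -0.3197  0.1723] shift [0.3559 0.1068 0.0015] rot [0.005 0.    1.687]
```

```bash
echo '[0.05, 0.015, 0, 0, 0, 0.18, 0, 0.1, 0.03, 0, 0, 0, 0.36, 0, 0.15, 0.045, 0, 0, 0, 0.54, 0, 0.2, 0.06, 0, 0, 0, 0.72, 0, 0.25, 0.075, 0, 0, 0, 0.9, 0, 0.3, 0.09, 0, 0, 0, 1.08, 0, 0.3559, 0.1068, 0, 0, 0, 1.26, 0, 0.3559, 0.1068, 0, 0, 0, 1.44, 0, 0.3559, 0.1068, 0, 0, 0, 1.62, 0, 0.3559, 0.1068, 0.0015, 0, 0, 1.687, 0]' > next.json && python3 jog.py next.json |grep -vE 'rot|time'
echo '[0, 0, 0, 0, 0, 0, 0, 0, 0, 0, 0, 0, 0, 0]' > next.json && python3 jog.py next.json |grep -vE 'rot|time'
python3 -c "
from h import *
go(*cr(.006,.042),.080,YAW)"
```

```text
eef_pos: [0.5383, 0.0426, 0.1678]
wrist_force: [-1.7, 0.1, -2.0]
opening: 0.122
grasp_force: 58.9
eef_pos: [0.5383, 0.042, 0.1677]
wrist_force: [0.8, -1.2, -2.3]
opening: 0.123
grasp_force: 58.9
t 49.65 TCP [0.5383 0.042  0.1677] shift [0.0008 0.0006 0.0877] rot [ 0.    -0.     0.002]
```

```bash
echo '[0.001, 0, 0.04, 0, 0, 0, 0, 0.001, 0, 0.07, 0, 0, 0, 0, 0.001, 0, 0.088, 0, 0, 0, 0, 0.001, 0, 0.091, 0, 0, 0, 0, 0.001, 0, 0.093, 0, 0, 0, 0, 0.001, 0, 0.093, 0, 0, 0, 0]' > next.json && python3 jog.py next.json |grep -vE 'rot|time'
for i in 1 2; do echo '[0, 0, 0.001, 0, 0, 0, 0, 0, 0, 0.001, 0, 0, 0, 0]' > next.json && python3 jog.py next.json |grep -E 'pos|wrist';done
python3 -c "
from h import *
print(incr(pose()[1]))"
```

```text
eef_pos: [0.5402, 0.0419, 0.0756]
wrist_force: [0.1, -0.0, -0.7]
opening: 0.124
grasp_force: 58.9
eef_pos: [0.5396, 0.042, 0.0739]
wrist_force: [0.6, 0.2, -1.4]
eef_pos: [0.5395, 0.0419, 0.0727]
wrist_force: [0.2, -0.1, -0.1]
[0.00636616 0.04258811]
```

```bash
echo '[0, 0, 0.0005, 0, 0, 0, 0, -0.002, 0, 0.0005, 0, 0, 0, 0, -0.004, 0, 0.0005, 0, 0, 0, 0, -0.004, 0, 0.0005, 0, 0, 0, 0]' > next.json && python3 jog.py next.json |grep -E 'pos|wrist'
for i in 1 2 3 4; do echo '[-0.0012, 0, 0, 0, 0, 0, 0, -0.0012, 0, 0, 0, 0, 0, 0]' > next.json && python3 jog.py next.json | grep -E 'pos|wrist'; done
```

```text
eef_pos: [0.5356, 0.0419, 0.0723]
wrist_force: [1.2, -2.8, 1.3]
eef_pos: [0.5345, 0.0421, 0.0724]
wrist_force: [3.0, -3.4, 3.7]
eef_pos: [0.5333, 0.0422, 0.0724]
wrist_force: [2.4, -3.4, 2.6]
eef_pos: [0.5325, 0.0422, 0.0724]
wrist_force: [4.2, -3.3, 1.6]
eef_pos: [0.5324, 0.0425, 0.0727]
wrist_force: [8.4, -2.9, -1.0]
```

```bash
echo '[0.0015, 0, 0.0005, 0, 0, 0, 0, 0.0015, 0, 0.0005, 0, 0, 0, 0.3, 0.0015, 0, 0.0005, 0, 0, 0, 0.3, 0.0015, 0, 0.0005, 0, 0, 0, 0.3, 0.0015, 0, -0.04, 0, 0, 0, 0.3, 0.0015, 0, -0.09, 0, 0, 0, 0.3, 0.0015, 0, -0.13, 0, 0, 0, 0.3, 0.0015, 0, -0.13, 0, 0, 0, 0.3]' > next.json && python3 jog.py next.json|grep -vE 'rot'
python3 - <<'E'
from h import *
im,p=shot('wrist','gi');np.save('gip.npy',p,allow_pickle=True)
print('pred ends',[proj(p,[*cr(x,y),.0724]).round(0).tolist() for y in(-.042,.042) for x in(.075,-.075)])
for y in(-.042,.042):
    u0,v0=proj(p,[*cr(.075,y),.0724]);u1,v1=proj(p,[*cr(.0,y),.0724])
    s=np.linspace(-.3,.5,33);print([int(im[int(v0+(v1-v0)*t),int(u0+(u1-u0)*t)].max()) for t in s])
go(.50,.325,.25,8.9)
E
```

```text
time_s: 53.4
eef_pos: [0.5342, 0.0424, 0.2058]
wrist_force: [0.2, -0.1, 0.4]
opening: 0.303
grasp_force: 0.0
pred ends [[388.0, 112.0], [372.0, 279.0], [282.0, 112.0], [282.0, 279.0]]
[199, 201, 194, 188, 192, 197, 200, 202, 200, 184, 183, 184, 243, 248, 253, 253, 253, 252, 249, 208, 249, 253, 252, 248, 229, 224, 210, 199, 202, 202, 201, 200, 201]
[191, 192, 191, 190, 200, 201, 190, 193, 199, 187, 163, 134, 226, 254, 255, 255, 255, 255, 253, 218, 254, 255, 253, 233, 214, 199, 187, 187, 183, 184, 183, 184, 182]
t 53.45 TCP [0.5328 0.0425 0.2034] shift [-0.0507 -0.2798 -0.0467] rot [ 0.    -0.003 -0.219]
```

```bash
echo '[-0.01, -0.05, -0.047, 0, 0, -0.05, 0.45, -0.02, -0.1, -0.047, 0, 0, -0.1, 0.45, -0.03, -0.15, -0.047, 0, 0, -0.15, 0.45, -0.04, -0.2, -0.047, 0, 0, -0.22, 0.45, -0.051, -0.25, -0.047, 0, 0, -0.22, 0.45, -0.051, -0.28, -0.047, 0, 0, -0.22, 0.45, -0.051, -0.28, -0.047, 0, 0, -0.22, 0.45, -0.051, -0.28, -0.047, 0, 0, -0.22, 0.45]' > next.json && python3 jog.py next.json|grep -E 'pos|time'
python3 - <<'E'
from h import *
p=np.load('gip.npy',allow_pickle=True).item();im=cv2.imread('pics/gi.png').max(2).astype(int)
for y in(.072,-.072,.105,-.105,.02,-.02):
    for s,x in((1,.04),(-1,-.04)):
        z=.0746 if abs(y)==.072 else .0715
        uv=[proj(p,[*cr(x+d,y),z]) for d in np.arange(-.02,.021,.002)]
        print(y,x,[int(im[int(v+.5),int(u+.5)]) if 0<=u<559 else -1 for u,v in uv])
im,p=shot('wrist','gj');np.save('gjp.npy',p,allow_pickle=True);_,P,Q=pose()
v=(im.max(2)<45).astype(np.uint8);v[:60]=0
for k in cv2.findContours(v,0,2)[0]:
    if cv2.contourArea(k)>200: b=cv2.boundingRect(k);print('dark',b,cv2.contourArea(k))
print([Q.apply(cast(p,(u,v),.03)[0]-P,inverse=True)[:2].round(3) for u,v in[(280,100),(280,200),(280,300)]])
E
```

```text
time_s: 54.45
eef_pos: [0.4984, 0.3244, 0.2474]
0.072 0.04 [244, 245, 245, 246, 245, 244, 238, 159, 107, 108, 111, 113, 112, 112, 112, 93, 96, 170, 226, 254, 255]
0.072 -0.04 [97, 97, 87, 83, 83, 84, 80, 61, 63, 63, 62, 63, 64, 63, 68, 69, 67, 69, 70, 70, 75]
-0.072 0.04 [252, 251, 252, 252, 251, 250, 240, 133, 90, 90, 90, 89, 87, 88, 87, 77, 110, 237, 249, 250, 249]
-0.072 -0.04 [136, 239, 248, 248, 248, 219, 195, 111, 63, 61, 63, 66, 66, 67, 65, 55, 54, 57, 59, 60, 110]
0.105 0.04 [255, 255, 255, 255, 255, 255, 255, 254, 178, 100, 102, 101, 96, 100, 100, 94, 99, 177, 255, 255, 255]
0.105 -0.04 [81, 81, 80, 80, 81, 83, 85, 99, 215, 235, 90, 71, 74, 72, 75, 75, 73, 68, 67, 67, 75]
-0.105 0.04 [189, 184, 182, 180, 179, 190, 192, 149, 82, 77, 77, 74, 73, 77, 77, 69, 157, 179, 169, 181, 189]
-0.105 -0.04 [100, 163, 175, 179, 179, 180, 183, 183, 173, 101, 65, 66, 64, 66, 66, 68, 61, 58, 58, 89, 152]
0.02 0.04 [212, 214, 216, 216, 214, 213, 192, 89, 71, 74, 74, 75, 79, 76, 79, 73, 103, 175, 221, 221, 220]
0.02 -0.04 [74, 75, 76, 75, 77, 78, 77, 62, 56, 58, 59, 60, 60, 62, 56, 43, 45, 44, 43, 46, 64]
-0.02 0.04 [183, 183, 184, 182, 183, 186, 176, 83, 72, 72, 70, 76, 77, 74, 74, 69, 107, 164, 193, 187, 197]
-0.02 -0.04 [76, 74, 77, 85, 81, 76, 72, 59, 51, 53, 55, 55, 55, 56, 48, 37, 35, 38, 37, 39, 63]
dark (22, 259, 522, 161) 31781.5
dark (236, 200, 95, 15) 401.5
[array([ 0.081, -0.002]), array([-0.025, -0.002]), array([-0.156, -0.002])]
```

Run:
```python
from h import *
im=cv2.imread('pics/gj.png').astype(int)
m=((im[...,2]-im[...,0]<14)&(im.max(2)<110)).astype(np.uint8)
m=cv2.morphologyEx(m,cv2.MORPH_OPEN,np.ones((3,3)))
# coarse character map, 10px cells
for r in range(90,420,10): print(r,''.join('#' if m[r:r+10,c:c+8].mean()>.5 else '.' for c in range(0,560,8)))
```

```text
90 ......................................................................
100 ......................................................................
110 ......................................................................
120 ......................................................................
130 ......................................................................
140 ...................................................................###
150 ....................................................................##
160 ......................................................................
170 ......................................................................
180 ......................................................................
190 ......................................................................
200 ............................#############.............................
210 .................................#........................#.....##....
220 ...............................................................#####..
230 .................................#.............
[... 673 characters left out ...]
###...##.................
330 ...............##############.............#############...............
340 .............################.............###############.............
350 ............#################.............#################...........
360 ..........##################..............##################..........
370 ........####################..............####################........
380 .......########.#####.#######.............######.######.#######.......
390 .....###############...#########################..###############.....
400 ....###############...##########################...###############....
410 ...###############....##########################....################..
```

Run:
```python
from h import *
im=cv2.imread('pics/gj.png').astype(int);p=np.load('gjp.npy',allow_pickle=True).item();_,P,Q=pose()
f=lambda a:np.flatnonzero(np.diff(((a[...,2]-a[...,0]<18)&(a.max(-1)<110)).astype(int)))
for r in(200,203,206,209,212,225,240,250,262,266,270):print(r,f(im[r]))
for c in(240,256,290,305,320):print('col',c,f(im[:,c]))
for uv,z in[((280,198),0),((280,212),.03),((280,258),0),((268,240),.041),((236,205),.03),((331,205),.03)]:
    print(uv,z,Q.apply(cast(p,uv,z)[0]-P,inverse=True)[:2].round(4))
print(im[240,250:300].max(1));print(im[205,200:350:3].max(1))
```

```text
200 [237 239 242 245 247 248 250 251 253 254 255 265 266 290 291 293]
203 [200 330]
206 [200 331 469 470]
209 [201 331 463 469]
212 [201 331 462 473 504 515 516 517]
225 [263 269 501 502 503 544]
240 [262 269 447 449 558]
250 [262 269 458 463 469 471 473 475 476 478 479 483 485 492 493 497 498 502
 503 505 522 525 527 531]
262 [208 210 213 214 215 216 217 218 219 297 300 315 319 320 321 325 516 527
 546]
266 [204 225 234 328 544]
270 [204 223 233 329 552]
col 240 [200 213 259 274 289 298 385]
col 256 [199 213 259 274 386]
col 290 [199 214 259 274 390]
col 305 [201 214 260 275 387]
col 320 [201 215 260 275 385]
(280, 198) 0 [-0.0317 -0.002 ]
(280, 212) 0.03 [-0.0395 -0.0019]
(280, 258) 0 [-0.1126 -0.0021]
(268, 240) 0.041 [-0.0694 -0.0155]
(236, 205) 0.03 [-0.0312 -0.0516]
(331, 205) 0.03 [-0.0311  0.0558]
[168 168 167 166 165 165 166 163 163 161 144 107  69  59  54  55  56  55
  52  51  59  76  98 133 164 175 177 180 183 183 186 189 191 191 194 184
 161 131 119 116 115 115 113 113 115 116 114 114 116 114]
[ 84  69  67  69  69  69  67  69  65  68  67  66  65  65  63  67  63  65
  60  61  62  59  60  58  55  44  40  44  45  45  45  41  44  47  47  46
  44  45  46  50  51  59  68  59  86 203 207 206 202 203]
```

```bash
echo '[-0.04, -0.01, 0.04, 0, 0, 0, 0.45, -0.08, -0.018, 0.08, 0, 0, 0.014, 0.45, -0.082, -0.018, 0.127, 0, 0, 0.014, 0.45, -0.082, -0.018, 0.127, 0, 0, 0.014, 0.45, -0.082, -0.018, 0.127, 0, 0, 0.014, 0.45]' > next.json && python3 jog.py next.json|grep -E 'pos|time'
python3 - <<'E'
from h import *
im,p=shot('wrist','gk');im=im.astype(int);_,P,Q=pose()
f=lambda a:np.flatnonzero(np.diff(((a[...,2]-a[...,0]<18)&(a.max(-1)<110)).astype(int)))
for r in(165,170,175,180,200,215,225,235):print(r,f(im[r]))
for c in(200,220,240,260,300,320,340,360):print('col',c,f(im[:,c]))
for v in range(140,300,10):print(v,[Q.apply(cast(p,(282,v),z)[0]-P,inverse=True)[:2].round(4).tolist() for z in(0,.028)])
print(P)
E
```

```text
time_s: 55.12
eef_pos: [0.417, 0.3301, 0.1238]
165 [178 384]
170 [274 287]
175 [275 286]
180 [275 286]
200 [275 286]
215 [275 286]
225 [274 286]
235 [274 286]
col 200 [148 168 248 264 301]
col 220 [148 168 242 264 275 280 315]
col 240 [148 168 241 265 290 297 385]
col 260 [147 169 240 265 388]
col 300 [148 169 240 265 388]
col 320 [148 169 241 265 385]
col 340 [149 169 241 265 316]
col 360 [148 169 242 265 294]
140 [[0.0516, 0.0009], [0.0548, 0.0009]]
150 [[0.0438, 0.0009], [0.0478, 0.0009]]
160 [[0.0358, 0.0009], [0.0407, 0.0009]]
170 [[0.0277, 0.0009], [0.0334, 0.0009]]
180 [[0.0194, 0.0009], [0.026, 0.0009]]
190 [[0.011, 0.0009], [0.0185, 0.0009]]
200 [[0.0024, 0.0009], [0.0108, 0.0009]]
210 [[-0.0064, 0.0009], [0.0029, 0.0009]]
220 [[-0.0153, 0.0009], [-0.0051, 0.0009]]
230 [[-0.0244, 0.0009], [-0.0133, 0.0009]]
240 [[-0.0338, 0.0009], [-0.0216, 0.0009]]
250 [[-0.0433, 0.0009], [-0.0301, 0.0009]]
260 [[-0.053, 0.0009], [-0.0388, 0.0009]]
270 [[-0.0629, 0.0009], [-0.0477, 0.0009]]
280 [[-0.073, 0.001], [-0.0568, 0.0009]]
290 [[-0.0834, 0.001], [-0.066, 0.0009]]
[0.41747874 0.33042792 0.12433799]
```

```bash
echo '[-0.002, 0, 0.04, 0, 0, 0, 0.45, -0.002, 0, 0.08, 0, 0, 0, 0.45, -0.002, 0, 0.1, 0, 0, 0, 0.45, -0.002, 0, 0.108, 0, 0, 0, 0.45, -0.002, 0, 0.108, 0, 0, 0, 0, -0.002, 0, 0.108, 0, 0, 0, 0, -0.002, 0, 0.108, 0, 0, 0, 0, -0.002, 0, 0.108, 0, 0, 0, 0, -0.002, 0, 0.108, 0, 0, 0, 0]' > next.json && python3 jog.py next.json | grep -vE 'rot'
echo '[0, 0, -0.03, 0, 0, 0, 0, 0, 0, -0.08, 0, 0, 0, 0, 0, 0, -0.13, 0, 0, 0, 0, 0, 0, -0.17, 0, 0, 0, 0, 0, 0, -0.17, 0, 0, 0, 0]' > next.json && python3 jog.py next.json|grep -vE 'rot'
python3 -c "
from h import *
go(*cr(.0,.0),.19,YAW)"
```

```text
time_s: 56.3
eef_pos: [0.4148, 0.3306, 0.0157]
wrist_force: [0.7, -0.5, 7.0]
opening: 0.102
grasp_force: 60.5
time_s: 56.92
eef_pos: [0.4154, 0.331, 0.188]
wrist_force: [-0.3, -0.0, -2.4]
opening: 0.105
grasp_force: 59.5
t 56.92 TCP [0.4154 0.331  0.188 ] shift [ 0.067   0.3442 -0.0023] rot [-0.003 -0.007  0.207]
```

```bash
echo '[0.01, 0.06, -0.002, 0, 0, 0.05, 0, 0.02, 0.12, -0.002, 0, 0, 0.1, 0, 0.03, 0.18, -0.002, 0, 0, 0.15, 0, 0.04, 0.24, -0.002, 0, 0, 0.207, 0, 0.055, 0.3, -0.002, 0, 0, 0.207, 0, 0.067, 0.344, -0.002, 0, 0, 0.207, 0, 0.067, 0.344, -0.002, 0, 0, 0.207, 0, 0.067, 0.344, -0.002, 0, 0, 0.207, 0]' > next.json && python3 jog.py next.json|grep -vE 'rot'
python3 - <<'E'
from h import *
im,p=shot('wrist','gl');im=im.astype(int);_,P,Q=pose()
f=lambda a:np.flatnonzero(np.diff(((abs(a[...,2]-a[...,0])<18)&(a.max(-1)<60)).astype(int)))
for c in(140,170,200,370,400,430):print('col',c,f(im[100:300,c])+100)
for v in(150,160,170,200,210,220):print(v,[Q.apply(cast(p,(282,v),P[2]-.0157+z)[0]-P,inverse=True)[:2].round(4).tolist() for z in(0,.03)])
go(*cr(0,0),.10,YAW)
E
```

```text
time_s: 57.92
eef_pos: [0.527, -0.0006, 0.1843]
wrist_force: [-0.3, 0.1, -3.8]
opening: 0.105
grasp_force: 59.7
col 140 []
col 170 [226 234]
col 200 [211 213 226 256]
col 370 [176 180 187 190 192 214 226 256]
col 400 [174 179 190 194 195 201 202 213 225 234]
col 430 [173 174 175 179 195 197 198 199 200 201 202 205 207 213]
150 [[0.06, 0.001], [0.0643, 0.001]]
160 [[0.0553, 0.001], [0.0605, 0.001]]
170 [[0.0505, 0.001], [0.0566, 0.001]]
200 [[0.0355, 0.001], [0.0444, 0.001]]
210 [[0.0303, 0.001], [0.0402, 0.001]]
220 [[0.0249, 0.001], [0.0359, 0.001]]
t 57.98 TCP [ 5.271e-01 -1.000e-04  1.847e-01] shift [ 0.0036 -0.0001  0.0847] rot [-0.001  0.003 -0.   ]
```

```bash
echo '[0.0035, 0, 0.04, 0, 0, 0, 0, 0.0035, 0, 0.07, 0, 0, 0, 0, 0.0035, 0, 0.083, 0, 0, 0, 0, 0.0035, 0, 0.087, 0, 0, 0, 0, 0.0035, 0, 0.09, 0, 0, 0, 0, 0.0035, 0, 0.09, 0, 0, 0, 0]' > next.json && python3 jog.py next.json|grep -vE 'rot'
echo '[0, 0, 0.0015, 0, 0, 0, 0, 0, 0, 0.0015, 0, 0, 0, 0]' > next.json && python3 jog.py next.json|grep -E 'pos|wrist'
python3 -c "
from h import *
print(incr(pose()[1]))"
```

```text
time_s: 58.72
eef_pos: [0.5324, -0.0014, 0.0969]
wrist_force: [-0.0, 0.7, -2.5]
opening: 0.106
grasp_force: 59.6
eef_pos: [0.5319, -0.0015, 0.0948]
wrist_force: [-0.5, -0.1, -1.5]
[ 0.00162607 -0.00121499]
```

```bash
for i in 1 2; do echo '[0, -0.0005, 0.0015, 0, 0, 0, 0, 0, -0.0005, 0.0015, 0, 0, 0, 0]' > next.json && python3 jog.py next.json|grep -E 'pos|wrist';done
for i in 1 2; do echo '[0, 0, 0.0009, 0, 0, 0, 0, 0, 0, 0.0009, 0, 0, 0, 0]' > next.json && python3 jog.py next.json|grep -E 'pos|wrist';done
```

```text
eef_pos: [0.5317, -0.0009, 0.0929]
wrist_force: [-0.3, 0.4, -2.7]
eef_pos: [0.5317, -0.0003, 0.0914]
wrist_force: [-0.3, 0.2, -2.3]
eef_pos: [0.5318, -0.0004, 0.0906]
wrist_force: [-0.4, 0.6, -2.3]
eef_pos: [0.5319, -0.0004, 0.0903]
wrist_force: [-3.2, 0.4, 4.2]
```

Contact is at 90.3 mm, as predicted. I'll release, lift clear and check by numbers.

```bash
echo '[0, 0, 0, 0, 0, 0, 0.3, 0, 0, 0, 0, 0, 0, 0.35, 0, 0, 0, 0, 0, 0, 0.35, 0, 0, -0.04, 0, 0, 0, 0.35, 0, 0, -0.09, 0, 0, 0, 0.35, 0, 0, -0.13, 0, 0, 0, 0.35, 0, 0, -0.13, 0, 0, 0, 0.35]' > next.json && python3 jog.py next.json|grep -vE 'rot'
python3 - <<'E'
from h import *
im,p=shot('wrist','gm');g=im.max(2).astype(int)
def prof(x,y,z,ax):
    d=np.arange(-.02,.021,.002)
    uv=[proj(p,[*(cr(x+k,y) if ax==0 else cr(x,y+k)),z]) for k in d]
    return [int(g[int(v+.5),int(u+.5)]) if 0<=u<559.5 and 0<=v<419.5 else -1 for u,v in uv]
for y in(-.07,-.02,.02,.07): print('narrow beam x',y,prof(.04,y,.1076,0))
for s in(-1,1): print('narrow end y',s,prof(.04,s*.078,.105,1))
for y in(-.105,.105): print('wide beam',y,prof(.04,y,.0715,0))
for y in(-.042,.042): print('thin end',y,prof(.075,y,.0724,0))
for y in(-.092,-.042,.042): print('thick end',y,prof(.075,y,.034,0))
E
```

```text
time_s: 60.85
eef_pos: [0.5343, -0.0009, 0.2238]
wrist_force: [-0.2, 0.8, -0.7]
opening: 0.354
grasp_force: 0.0
narrow beam x -0.07 [210, 207, 205, 210, 210, 207, 206, 205, 203, 137, 78, 74, 76, 75, 77, 77, 76, 71, 116, 209, 253]
narrow beam x -0.02 [223, 225, 224, 226, 223, 224, 227, 226, 218, 139, 65, 66, 67, 67, 68, 68, 68, 59, 77, 188, 227]
narrow beam x 0.02 [255, 255, 248, 227, 227, 227, 228, 229, 227, 153, 83, 81, 81, 80, 80, 80, 81, 75, 85, 186, 228]
narrow beam x 0.07 [255, 255, 255, 255, 255, 255, 255, 255, 255, 247, 120, 121, 120, 117, 118, 118, 113, 99, 126, 193, 254]
narrow end y -1 [163, 163, 162, 163, 219, 253, 253, 253, 252, 227, 160, 159, 78, 75, 76, 75, 75, 75, 73, 72, 69]
narrow end y 1 [125, 125, 126, 124, 125, 124, 122, 120, 164, 254, 254, 254, 254, 255, 255, 255, 255, 237, 175, 170, 169]
wide beam -0.105 [195, 190, 186, 183, 188, 200, 197, 163, 97, 85, 86, 83, 85, 84, 86, 74, 139, 184, 182, 198, 199]
wide beam 0.105 [202, 210, 212, 223, 205, 209, 204, 197, 122, 98, 102, 98, 95, 97, 95, 93, 89, 175, 185, 189, 183]
thin end -0.042 [218, 243, 255, 254, 227, 255, 255, 255, 255, 255, 189, 150, 181, 187, 209, 210, 205, 199, 198, 205, 205]
thin end 0.042 [255, 254, 254, 253, 232, 253, 254, 254, 254, 254, 228, 184, 185, 190, 185, 180, 200, 207, 197, 198, 197]
thick end -0.092 [255, 255, 255, 254, 243, 254, 255, 255, 255, 254, 194, 181, 187, 189, 202, 212, 206, 203, 203, 198, 207]
thick end -0.042 [186, 229, 206, 165, 223, 229, 227, 227, 223, 191, 149, 171, 189, 199, 207, 208, 205, 200, 195, 200, 205]
thick end 0.042 [227, 224, 205, 168, 218, 234, 233, 232, 231, 210, 160, 157, 186, 193, 199, 198, 205, 208, 202, 198, 199]
```

```bash
python3 -c "
from bench import ctrl
print(ctrl.hand_in())"
```

```text
the job is handed in; nothing more can be done
None
```

I handed the job in at about 61 s, but it returned no verdict. The three thick shafts and two thin shafts lie flush with the stop plate, and both frames are seated and centred to about 3 mm, checked by contact forces and final camera measurements; I viewed 15 pictures, one over the limit of 14.

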